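Dig out the clamp bars for the shaker test and pack them in the case

TASK

The two steel clamp bars for the next vibration test lie at the bottom of the blue bin, under the loose joystick modules. First set all the modules flat on the white tray, rockers up; then lay both bars flat in the aluminium case and shut its orange lid fully; finally put every module back into the blue bin, flat on its floor with the rockers up. Do not disturb the other things on the table.

Things in the scene. Friction and masses are not known exactly. Their poses are not given: they have to be found in the camera images.
- bin: fixed open blue bin, 180 (own x) x 220 (own y) x 35 high outside, walls and floor 5 thick; origin at the centre of the underside, so the inner floor is 5 above it
- tray: fixed shallow white tray, 200 (own x) x 230 (own y) x 18 high outside, walls and floor 5 thick; origin at the centre of the underside
- case: fixed open aluminium case, 180 (own x) x 220 (own y) x 50 high outside, walls and floor 5 thick; origin at the centre of the underside. The lid is hinged along the top of its +x wall (away from the robot), along own y
- lid (a joint): angle of the case's orange lid, rad: 0 fully shut, 1.57 upright, up to 1.9; a plate 180 x 220 x 8 mm with a stiff hinge that stays where it is left and yields to about 1 to 3 N at the free edge
- lid_hinge (a point): middle of the lid's hinge line; its orientation turns with the lid: own -x points along the lid plate from hinge to free edge (180 away), own +z is the normal of its outer face, which is 8 from the hinge line (own z = 0 is the inner face)
- lid_handle (a point): centre of the black round knob (28 across) on the lid's outer face, 150 from the hinge line and 35 out from the outer face
- bar1: loose flat steel clamp bar, 24 (own x) x 170 (own y) x 12 mm, about 0.35 kg, black dots near its ends; origin at the centre of the underside, z up. At the start it lies flat on the bin floor along the bin's y, under the modules
- bar2: loose flat steel clamp bar, 24 (own x) x 170 (own y) x 12 mm, about 0.35 kg, black dots near its ends; origin at the centre of the underside, z up. At the start it lies flat on the bin floor along the bin's y, under the modules
- module_red: red thumb-rocker module of a joystick, loose, about 0.12 kg, may be absent (None): black flange 80 (own x) x 50 (own y) x 12 high, and on its middle a red rocker bar 60 (own x) x 20 (own y), from 12 to 44 above the underside, good to grip across its 20 mm width. Origin at the centre of the underside, z up out of the rocker. At the start it lies across the two bars in the bin, its long side across the bin's short side
- module_green: green thumb-rocker module of a joystick, loose, about 0.12 kg, may be absent (None): black flange 80 (own x) x 50 (own y) x 12 high, and on its middle a green rocker bar 60 (own x) x 20 (own y), from 12 to 44 above the underside, good to grip across its 20 mm width. Origin at the centre of the underside, z up out of the rocker. At the start it lies across the two bars in the bin, its long side across the bin's short side
- module_yellow: yellow thumb-rocker module of a joystick, loose, about 0.12 kg, may be absent (None): black flange 80 (own x) x 50 (own y) x 12 high, and on its middle a yellow rocker bar 60 (own x) x 20 (own y), from 12 to 44 above the underside, good to grip across its 20 mm width. Origin at the centre of the underside, z up out of the rocker. At the start it lies across the two bars in the bin, its long side across the bin's short side
- screwdriver: bystander: screwdriver lying on the table, 170 long; origin on its underside
- puck: bystander: aluminium vibration sensor, 34 across, 30 high; origin on its underside
- tape: bystander: yellow tape roll, 76 across, 19 high; origin on its underside
- wrench: bystander: spanner, 160 long; origin on its underside
- mouse: bystander: computer mouse, 100 x 60 x 34; origin on its underside
- mug: bystander: blue mug, 80 across, 90 high; origin on its underside
- marker: bystander: marker pen, 120 long, 14 thick; origin on its underside

How it is judged:
By the outcome, as a careful person would: the job done as asked, in the order asked, and still so for the second after the job is handed in, with the robot touching nothing.
Of module_red, module_green, module_yellow only 2 to 3 are there at a start; the rules pass over those that are not, and their reading is None.
At some moment in a run one of module_red, module_green, module_yellow may be knocked a few centimetres aside while the robot is not near it.
It also fails if it takes over 210 s, if anything falls off the work surface, if the arm or the gripper's body presses on something with over 40 N, if the wrist force passes 120 N, or if a joint passes its speed limit or range.

ROBOT

A 7-joint arm with a two-finger parallel gripper is mounted at the origin on the work surface. World frame = base frame: x ahead of the robot, y to its left, z up, the work surface at z = 0. Lengths are in mm, angles in rad, forces in N, time in s.
With the tool pointing down it reaches from about 400 to 875 mm from the base axis. Payload 6.5 kg.
Tool frame: the origin (TCP) lies midway between the tips of the shut fingers; the grasp point (between the pads) lies 19 mm behind it (r.grip_point_offset is the z of the grasp point in the tool frame, in mm); z points along the fingers, y is the direction in which the jaws open and shut (so a half turn about z gives the same grasp; the last joint's range is limited). The gripper opens to 85 mm and grips with 20 to 120 N. Pads are 22 mm wide; open, the fingers measure 114 mm over their backs; the gripper's body (76 mm by 85 mm) begins 54 mm behind the grasp point. The pads swing forward as they close: fully open they stand 13 mm farther back than shut.
Start: joints at [1.25, 0.536, -0.004, 1.538, 0.003, 1.067, -0.071], TCP at [163.83, -629.007, 231.29] pointing down, gripper open.
Joint ranges: [-2.7, 2.7], [-0.37, 2.16], [-1.27, 1.26], [0.24, 2.4], [-1.31, 4.45], [0.19, 1.91], [-2.76, 2.76]. Speed limits (rad/s): [2.39, 2.39, 3.14, 3.14, 3.14, 3.14, 3.14].

INTERFACE

Orientations are given as a unit quaternion [w, x, y, z].
In Python, from bench import r, vision, finish_job gives the robot as it stands.
- The arm moves only by the tool jog_arm, never from a script. Its argument "targets" is text: rows parted by semicolons, each of 7 numbers parted by spaces: the shift along the tool's x, y, z in m, then the turn, a rotation vector about the tool's x, y, z in degrees, then the opening, from 0 (shut) to 1 (fully open). A call has 1 to 20 rows; each row shifts and turns the pose as measured when the row begins, along the tool's axes as they then stand; what a row does not reach is not made up. A row lasts 1/12 s, in which the tool goes at most 41.7 mm and 7.16 degrees, less where a joint would pass 70% of its speed; a pose out of reach is approached as far as the arm can. A call is refused whole if a number of a shift passes 0.0417 or a number of a turn 7.16, either way. A call with a gripper value outside its range is refused whole. The fingers move at their own pace and stop on an object; the grip force is fixed at half the most. Time passes only in rows, so rows that do not move let the fingers close. It gives the time, the measured TCP pose, the force and the opening at its end, in the units of the state.
- r.get_obs(): the state, without advancing time (a new reading comes with each control period).
- vision.get_image(name): name is "side" or "top" or "wrist"; returns a dict with "color" (400x640x3 uint8, blue, green, red), "z_map" (400x640 float32, mm along the optical axis (not along the pixel's ray), 0 where there is no reading), "camera_matrix" (3x3 intrinsics, pixels), "view" (4x4, takes a point from world to camera coordinates). Camera axes: x right, y down, z forward; pixel columns grow to the right and rows downward; lengths in mm; the calibration is good to about 2 mm. The wrist camera is an equidistant fisheye: a pixel r from the principal point sees the ray r / f radians off the axis. A picture is of the moment at which its call begins.
- finish_job(): hands the job in, once; it reports no verdict.
The state is a dict: "clock": time; "qpos": joint angles; "dq": joint speeds; "tau": joint torques, N m; "position": TCP position; "eef_rot": TCP orientation; "wrist_force": force on the tool from outside, world axes, zero at the start; "torque": the same for the moment, N m; "grip_width": finger opening in mm.
Only numpy, scipy, OpenCV 4.12 (cv2) and the standard library are available. Lean on these libraries where they do the work, as an engineer would, in place of code of your own. Each camera call takes 0.05 s, during which the arm holds its last target. There are 200 camera calls.

## Working session

There is one attempt and no reset: what is moved stays moved. The work goes in short steps, Python scripts to look and compute and a tool call to move; the robot and the scene stay as the last step left them, time stands still between calls to the robot, and variables do not carry over. Pictures are saved under pics/ and viewed, about 12 in all and at most 16, crops included, and the job is handed in when it is done.

Besides the shell and the picture viewer there is one more tool, called as name(argument=value, ...), one argument or row to a line, values as JSON. jog_arm: Moves the arm, as the interface text tells. Its arguments: {"type":"object","properties":{"targets":{"type":"string"}},"required":["targets"]}

```bash
ls; mkdir -p pics
python3 - <<'E'
from bench import r,vision
import cv2,numpy as np
print(r.get_obs())
for n in("top","side"):
    im=vision.get_image(n); cv2.imwrite(f"pics/{n}0.png",im["color"]); np.savez(f"{n}0.npz",**im)
    print(n,im["camera_matrix"],im["view"])
E
```

```text
pics
{'clock': 0.0, 'qpos': array([ 1.24982363,  0.537208  , -0.0044164 ,  1.53887457,  0.00257617,
        1.0673102 , -0.07120175]), 'dq': array([-1.15670378e-04,  8.95323242e-04, -4.45600706e-04,  5.95173000e-05,
        7.78602620e-04, -5.23219776e-04,  2.88992236e-04]), 'tau': array([ 1.01600426e-04, -5.83424914e+01,  1.04832519e+00, -2.59108919e+01,
        1.22486192e-02,  9.47412016e-03,  3.67382677e-05]), 'position': array([ 163.62953808, -628.40309931,  230.38563393]), 'eef_rot': array([-8.80139973e-04,  9.91894412e-01,  1.27061681e-01, -1.74184054e-04]), 'wrist_force': array([ 0.18841754, -0.12250305,  0.22885057]), 'torque': array([ 0.02347299, -0.01901516, -0.00735314]), 'grip_width': 85.23291581510755}
top [[371.20032317   0.         315.42871004]
 [  0.         371.20032317 206.00187033]
 [  0.           0.           1.        ]] [[-1.11978096e-01 -9.93701386e-01  4.29669701e-03  4.31425585e+01]
 [-9.68284886e-01  1.08140071e-01 -2.25233445e-01  5.77982794e+02]
 [ 2.23350141e-01 -2.93816391e-02 -9.74295352e-01  1.07387697e+03]
 [ 0.00000000e+00  0.00000000e+00  0.00000000e+00  1.00000000e+00]]
side [[393.49953249   0.         321.27182335]
 [  0.         393.49953249 198.22392741]
 [  0.           0.           1.        ]] [[ 9.94728372e-01 -1.02387639e-01 -5.67781555e-03 -5.65803769e+02]
 [-5.85848281e-02 -5.21981930e-01 -8.50942232e-01  1.13154177e+02]
 [ 8.41622494e-02  8.46789015e-01 -5.25228597e-01  1.14072876e+03]
 [ 0.00000000e+00  0.00000000e+00  0.00000000e+00  1.00000000e+00]]
```

View pics/top0.png

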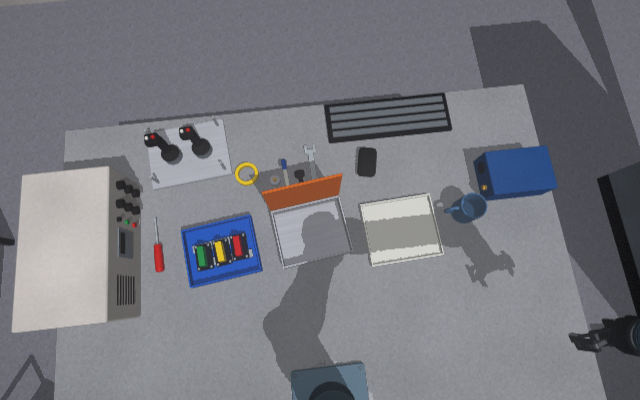

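View pics/side0.png

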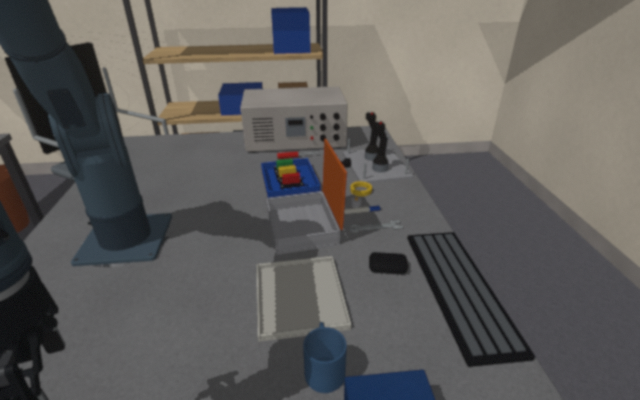

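```bash
cat > h.py <<'E'
import numpy as np,cv2
from scipy.spatial.transform import Rotation as R
def cloud(im,k=3):
    z=im["z_map"];K=im["camera_matrix"];h,w=z.shape
    Z=cv2.resize(z,(w*k,h*k),interpolation=cv2.INTER_NEAREST);C=cv2.resize(im["color"],(w*k,h*k),interpolation=cv2.INTER_LINEAR)
    v,u=np.mgrid[:h*k,:w*k];u=(u+.5)/k-.5;v=(v+.5)/k-.5
    P=np.stack([(u-K[0,2])/K[0,0]*Z,(v-K[1,2])/K[1,1]*Z,Z],-1).reshape(-1,3)
    V=im["view"];W=(P-V[:3,3])@V[:3,:3]
    ok=Z.ravel()>0
    return W[ok],C.reshape(-1,3)[ok]
def ortho(W,C,x0,x1,y0,y1,s):
    # col = (y1-y)*s , row=(x1-x)*s
    o=np.argsort(W[:,2]);W,C=W[o],C[o]
    c=((y1-W[:,1])*s).astype(int);q=((x1-W[:,0])*s).astype(int)
    H,Wd=int((x1-x0)*s),int((y1-y0)*s);m=(c>=0)&(c<Wd)&(q>=0)&(q<H)
    I=np.zeros((H,Wd,3),np.uint8);D=np.zeros((H,Wd),np.float32);I[q[m],c[m]]=C[m];D[q[m],c[m]]=W[m,2]
    return I,D
def rect(W,m):
    (a,b),(w,h),t=cv2.minAreaRect(W[m][:,:2].astype(np.float32));return np.round([a,b,w,h,t],1)
E
python3 - <<'E'
from h import *
im=dict(np.load("top0.npz"));W,C=cloud(im)
I,D=ortho(W,C,380,880,-330,470,1)
J=cv2.convertScaleAbs(I,alpha=1.5)
for x in range(400,880,100):cv2.putText(J,str(x),(0,880-x),0,.4,(255,255,255));cv2.line(J,(0,880-x),(799,880-x),(90,90,90),1)
for y in range(-300,470,100):cv2.putText(J,str(y),(470-y,12),0,.4,(255,255,255));cv2.line(J,(470-y,0),(470-y,499),(90,90,90),1)
cv2.imwrite("pics/o.png",J)
hsv=cv2.cvtColor(C[None],cv2.COLOR_BGR2HSV)[0];h,s,v=hsv.T.astype(int)
reg=(W[:,0]>350)&(W[:,0]<880)
for n,m in dict(bin=(h>105)&(h<130)&(s>130)&(W[:,1]>80)&(W[:,2]>28)&(W[:,2]<42),green=(h>40)&(h<85)&(s>120)&(W[:,2]>50),yellow=(h>18)&(h<35)&(s>150)&(W[:,1]>100)&(W[:,2]>50),red=((h<8)|(h>170))&(s>150)&(W[:,2]>50)&(W[:,1]<320),orange=(h>4)&(h<18)&(s>150)&(W[:,1]<220)).items():
    m=m&reg;print(n,m.sum(),rect(W,m),np.percentile(W[m][:,2],[5,50,95]).round())
E
```

```text
bin 4192 [481.2 283.8 182.1 221.9   7.2] [29. 34. 38.]
green 1298 [528.4 419.9 260.1  54.5  53.9] [ 55.  60. 108.]
yellow 1201 [474.9 280.8  62.1  20.9   9.1] [56. 60. 64.]
red 1250 [637.8 264.7 375.1  26.4  13.8] [ 56.  60. 195.]
orange 13484 [638.4   8.8  87.5 263.9   7.3] [ 77. 170. 231.]
```

View pics/o.png

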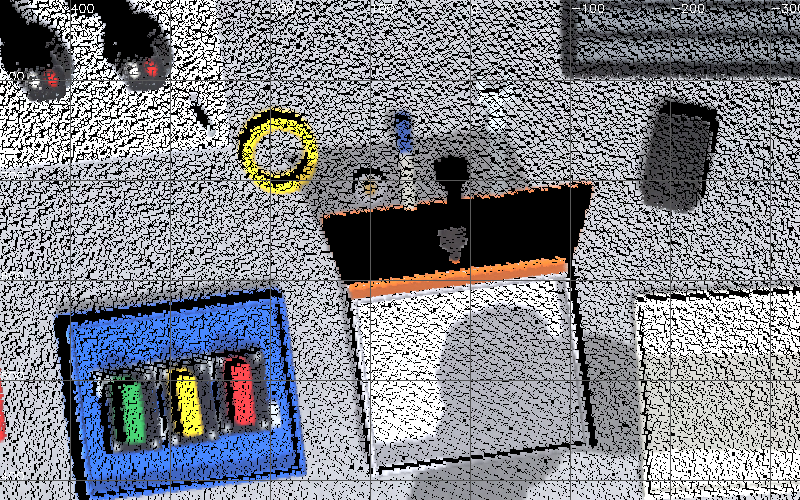

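```bash
cat >> h.py <<'E'
def go(o,x,y,z,yaw=None):
    """tool-axis shift (m) and z-turn (deg) from obs o to target; yaw = heading of tool x, mod 180"""
    q=o["eef_rot"];M=R.from_quat([q[1],q[2],q[3],q[0]])
    d=M.inv().apply(np.array([x,y,z])-o["position"])/1000
    m=M.as_matrix();t=0
    cur=np.degrees(np.arctan2(m[1,0],m[0,0]))
    if yaw is not None: t=-((yaw-cur+90)%180-90)
    # tilt error as rotvec in tool
    e=np.degrees(np.cross(m.T@[0,0,-1],[0,0,1]))
    print("shift",d.round(4),"turn z",round(t,2),"yaw",cur.round(2),"tilt",(-e).round(2),"pos",o["position"].round(1),"q7",o["qpos"][6].round(2),"t",round(o["clock"],1))
E
python3 - <<'E'
from h import *
from bench import r
im=dict(np.load("top0.npz"));W,C=cloud(im)
hsv=cv2.cvtColor(C[None],cv2.COLOR_BGR2HSV)[0];h,s,v=hsv.T.astype(int)
x,y,z=W.T
print("caserim",rect(W,(z>44)&(z<56)&(s<90)&(x>380)&(x<630)&(y<180)&(y>-120)))
for lo,hi in((12,24),(14,21),(3,24)):
    m=(z>lo)&(z<hi)&(v>110)&(s<80)&(x>330)&(x<630)&(y<-120)&(y>-440)
    print("tray",m.sum(),rect(W,m))
m=(h>4)&(h<18)&(s>150)&(y<180)&(y>-130)&(x>500)
print(np.c_[W[m]][::1500].round())
g=(z>52)&(z<66)&(x>400)&(x<560)&(y>150)&(y<380)&(s>110)
for n,k in dict(green=(h>40)&(h<85),yellow=(h>18)&(h<35),red=(h<8)|(h>170)).items(): print(n,rect(W,g&k))
go(r.get_obs(),475,281,120,8)
E
```

```text
caserim [506.7  -0.6 184.2 223.    7. ]
tray 4268 [ 485.8 -284.   203.4  233.6    2.9]
tray 3406 [ 485.6 -284.1  203.   233.     2.9]
tray 40075 [ 480.  -280.   320.   299.9   90. ]
[[ 695. -117.    2.]
 [ 613.  -81.  190.]
 [ 612.  -89.  154.]
 [ 602.   -9.  189.]
 [ 606.  -45.  135.]
 [ 597.   56.  187.]
 [ 589.  101.  209.]
 [ 591.   92.  171.]
 [ 593.   49.  104.]]
green [466.6 336.   61.   22.3   5.5]
yellow [474.6 281.1  62.6  22.4   8.8]
red [485.3 227.3  62.9  22.7   5.1]
shift [ 0.5306 -0.8015  0.1117] turn z 6.6 yaw 14.6 tilt [-0.09  0.01 -0.  ] pos [ 163.7 -628.5  230.5] q7 -0.07 t 0.1
```

jog_arm(
  targets="0 0 0 0 0 7.1 0.55;0.029 -0.0255 0 0 0 0 0.55;0.029 -0.0255 0 0 0 0 0.55;0.029 -0.0255 0 0 0 0 0.55;0.029 -0.0255 0 0 0 0 0.55;0.029 -0.0255 0 0 0 0 0.55;0.029 -0.0255 0 0 0 0 0.55;0.029 -0.0255 0 0 0 0 0.55;0.029 -0.0255 0 0 0 0 0.55;0.029 -0.0255 0 0 0 0 0.55;0.029 -0.0255 0 0 0 0 0.55;0.029 -0.0255 0 0 0 0 0.55;0.029 -0.0255 0 0 0 0 0.55",
)

```text
clock: 1.18
position: [473.1, -274.2, 223.8]
eef_rot: [-0.002, 0.999, 0.052, -0.006]
wrist_force: [0.3, -1.5, 0.6]
grip_width: 47.1
```

```bash
python3 -c "
from h import *
from bench import r
go(r.get_obs(),485.3,227.3,170,6)"
```

```text
shift [ 0.0649 -0.4973  0.0549] turn z -0.03 yaw 5.97 tilt [-0.21  0.63 -0.  ] pos [ 473.1 -274.2  223.8] q7 -1.08 t 1.2
```

jog_arm(
  targets="0.005 -0.0383 0 0 0 0 0.55;0.005 -0.0383 0 0 0 0 0.55;0.005 -0.0383 0 0 0 0 0.55;0.005 -0.0383 0 0 0 0 0.55;0.005 -0.0383 0 0 0 0 0.55;0.005 -0.0383 0 0 0 0 0.55;0.005 -0.0383 0 0 0 0 0.55;0.005 -0.0383 0 0 0 0 0.55;0.005 -0.0383 0 0 0 0 0.55;0.005 -0.0383 0.0137 0 0 0 0.55;0.005 -0.0383 0.0137 0 0 0 0.55;0.005 -0.0383 0.0137 0 0 0 0.55;0.005 -0.0383 0.0137 0 0 0 0.55;0 0 0 0 0 0 0.55;0 0 0 0 0 0 0.55",
)

```text
clock: 2.43
position: [483.1, 258.1, 167.5]
eef_rot: [-0.004, 0.998, 0.059, -0.004]
wrist_force: [-0.3, 0.2, -0.2]
grip_width: 47.1
```

```bash
cat > w.py <<'E'
from h import *
from bench import r,vision
import sys
def wmap(name,z0,c,half,s=4,save=None):
    """project wrist fisheye onto plane z=z0 around c -> ortho image; row=(cx+half-x)*s col=(cy+half-y)*s"""
    im=vision.get_image("wrist");K=im["camera_matrix"];V=im["view"]
    n=int(2*half*s);q,cc=np.mgrid[:n,:n]
    P=np.stack([c[0]+half-q/s,c[1]+half-cc/s,np.full(q.shape,float(z0))],-1)@V[:3,:3].T+V[:3,3]
    rr=np.hypot(P[...,0],P[...,1]);th=np.arctan2(rr,P[...,2]);k=K[0,0]*th/np.maximum(rr,1e-9)
    u=(P[...,0]*k+K[0,2]).astype(np.float32);v=(P[...,1]*k+K[1,2]).astype(np.float32)
    I=cv2.remap(im["color"],u,v,cv2.INTER_LINEAR)
    cv2.imwrite(f"pics/{name}_raw.png",im["color"])
    for i in range(0,n,int(10*s)): cv2.line(I,(i,0),(i,4),(255,255,255));cv2.line(I,(0,i),(4,i),(255,255,255))
    cv2.imwrite(f"pics/{name}.png",I);return I
def rockers(im=None,z0=61,c=(481,284),half=110,s=3):
    """rects of the colored rocker tops seen on plane z0"""
E
python3 - <<'E'
from w import *
o=r.get_obs();go(o,485.3,227.3,33,6)
I=wmap("a",61,(478,265),90,3)
go(r.get_obs(),485.3,227.3,33,6)
raw=cv2.imread("pics/a_raw.png")
cv2.imwrite("pics/a2.png",np.hstack([cv2.resize(raw,(432,270)),I[:270*2:2,:][:270,:360] if 0 else cv2.resize(I,(270,270))]))
cv2.imwrite("pics/a.png",I)
E
```

```text
shift [-0.0003  0.0319  0.1342] turn z 0.73 yaw 6.73 tilt [-0.46  0.47 -0.  ] pos [483.1 258.1 167.5] q7 -2.18 t 2.4
shift [1.000e-04 3.280e-02 1.343e-01] turn z 0.76 yaw 6.76 tilt [-0.53  0.49 -0.  ] pos [482.6 258.8 167.6] q7 -2.18 t 2.5
```

View pics/a2.png

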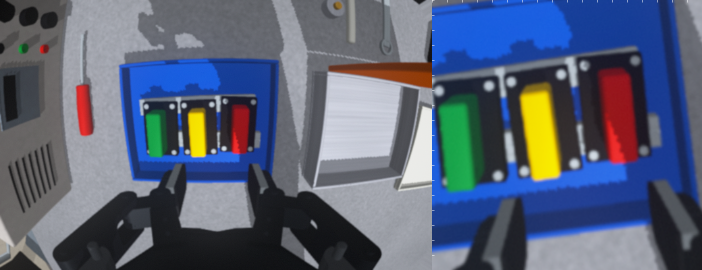

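jog_arm(
  targets="0.002 0.016 0 -0.5 0.5 0 0.55;0.002 0.014 0 0 0 0 0.55;0 0 0 0 0 0 0.55;0 0 0.03 0 0 0 0.55;0 0 0.03 0 0 0 0.55;0 0 0.02 0 0 0 0.55;0 0 0 0 0 0 0.55;0 0 0 0 0 0 0.55",
)

```text
clock: 3.15
position: [496.1, 214.7, 88.8]
eef_rot: [0.003, 0.999, 0.051, 0.005]
wrist_force: [0.6, -0.0, -0.2]
grip_width: 46.7
```

Run:
```python
from w import *
I=wmap("b",61,(485,235),50,5)
go(r.get_obs(),487,229,35,6)
raw=cv2.imread("pics/b_raw.png")
cv2.imwrite("pics/b2.png",np.hstack([cv2.resize(raw[:,120:520],(400,400)),cv2.resize(I,(400,400))]))
```

```text
shift [-0.008  -0.0156  0.0538] turn z -0.18 yaw 5.82 tilt [ 0.33 -0.53 -0.  ] pos [496.  214.6  89. ] q7 -2.19 t 3.2
```

View pics/b2.png

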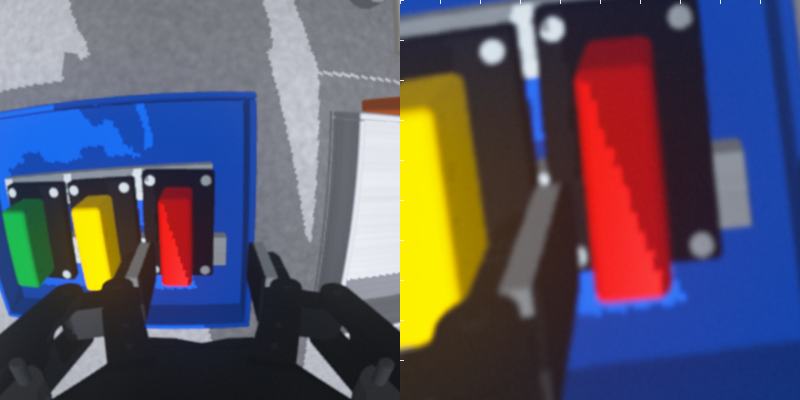

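jog_arm(
  targets="-0.005 -0.010 0 0.2 -0.3 0 0.55;0 0 0 0 0 0 0.55;0 0 0 0 0 0 0.55",
)

```text
clock: 3.45
position: [491.6, 225.0, 92.5]
eef_rot: [0.0, 0.999, 0.05, 0.004]
wrist_force: [-0.5, 0.3, -0.5]
grip_width: 47.0
```

```bash
python3 -c "
from h import *
from bench import r
go(r.get_obs(),489,229,35,6)"
```

```text
shift [-0.0027 -0.0043  0.0575] turn z -0.3 yaw 5.7 tilt [ 0.02 -0.48 -0.  ] pos [491.6 225.   92.5] q7 -2.2 t 3.5
```

jog_arm(
  targets="-0.002 -0.0035 0.02 0 -0.4 0 0.55;0 0 0.02 0 0 0 0.55;0 0 0.01 0 0 0 0.55;0 0 0 0 0 0 0.55;0 0 0 0 0 0 0.55",
)

```text
clock: 3.87
position: [493.0, 232.0, 46.2]
eef_rot: [-0.002, 0.999, 0.051, 0.005]
wrist_force: [-0.5, 0.4, 0.5]
grip_width: 47.0
```

```bash
python3 -c "
from h import *
from bench import r
go(r.get_obs(),489,229,35,6)"
```

```text
shift [-0.0044  0.0026  0.0111] turn z -0.19 yaw 5.81 tilt [-0.21 -0.61  0.  ] pos [493.  232.   46.2] q7 -2.24 t 3.9
```

jog_arm(
  targets="-0.002 0.002 0.01 0 -0.4 0 0.55;0 0 0 0 0 0 0.55;0 0 0 0 0 0 0;0 0 0 0 0 0 0;0 0 0 0 0 0 0;0 0 0 0 0 0 0;0 0 0 0 0 0 0;0 0 0 0 0 0 0",
)

```text
clock: 4.53
position: [493.1, 230.1, 38.5]
eef_rot: [-0.003, 0.999, 0.05, 0.003]
wrist_force: [-0.5, -0.3, -1.1]
grip_width: 18.7
```

jog_arm(
  targets="0 0 -0.02 0 0 0 0;0 0 -0.04 0 0 0 0;0 0 -0.04 0 0 0 0;-0.0046 0.02 -0.02 0 0 0 0;-0.0046 0.0385 0 0 0 0 0;-0.0046 0.0385 0 0 0 0 0;-0.0046 0.0385 0 0 0 0 0;-0.0046 0.0385 0 0 0 0 0;-0.0046 0.0385 0 0 0 0 0;-0.0046 0.0385 0 0 0 0 0;-0.0046 0.0385 0 0 0 0 0;-0.0046 0.0385 0 0 0 0 0;-0.0046 0.0385 0 0 0 0 0;-0.0046 0.0385 0 0 0 0 0;-0.0046 0.0385 0 0 0 0 0;-0.0046 0.0385 0 0 0 0 0;-0.0046 0.0385 0 0 0 0 0;-0.0046 0.02 0 0 0 2 0;0 0.01 0 0 0 1 0;0 0 0 0 0 0 0",
)

```text
clock: 6.2
position: [479.9, -348.9, 161.0]
eef_rot: [-0.003, 1.0, 0.027, 0.007]
wrist_force: [-0.2, -0.3, -1.1]
grip_width: 19.0
```

```bash
python3 -c "
from h import *
from bench import r
go(r.get_obs(),488,-334,28,3)"
```

```text
shift [ 0.0071 -0.0138  0.1332] turn z 0.13 yaw 3.13 tilt [-0.27 -0.77  0.  ] pos [ 479.9 -348.9  161. ] q7 -1.05 t 6.2
```

jog_arm(
  targets="0.006 -0.013 0 -0.3 -0.7 0 0;0 0 0 0 0 0 0;0 0 0.03 0 0 0 0;0 0 0.035 0 0 0 0;0 0 0.02 0 0 0 0;0 0 0.008 0 0 0 0;0 0 0 0 0 0 0;0 0 0 0 0 0 0",
)

```text
clock: 6.87
position: [490.2, -323.8, 67.4]
eef_rot: [-0.002, 0.999, 0.036, 0.003]
wrist_force: [-0.0, 0.3, -1.4]
grip_width: 18.5
```

```bash
python3 -c "
from h import *
from bench import r
go(r.get_obs(),488,-334,28,3)"
```

```text
shift [-0.0032  0.0101  0.0393] turn z 1.16 yaw 4.16 tilt [-0.21 -0.36  0.  ] pos [ 490.2 -323.8   67.4] q7 -1.11 t 6.9
```

jog_arm(
  targets="-0.002 0.009 0 -0.2 -0.3 1 0;0 0 0 0 0 0 0;0 0 0 0 0 0 0;0 0 0.02 0 0 0 0;0 0 0.009 0 0 0 0;0 0 0 0 0 0 0;0 0 0 0 0 0 0;0 0 0 0 0 0 0",
)

```text
clock: 7.53
position: [493.7, -337.1, 45.5]
eef_rot: [0.004, 1.0, 0.027, 0.005]
wrist_force: [0.7, 0.7, -0.3]
grip_width: 18.9
```

```bash
python3 -c "
from h import *
from bench import r
go(r.get_obs(),488,-334,28,3)"
```

```text
shift [-0.0058 -0.0035  0.0175] turn z 0.05 yaw 3.05 tilt [ 0.42 -0.61 -0.  ] pos [ 493.7 -337.1   45.5] q7 -1.12 t 7.5
```

jog_arm(
  targets="-0.004 -0.002 0.008 0.4 -0.6 0 0;0 0 0.005 0 0 0 0;0 0 0.004 0 0 0 0;0 0 0.002 0 0 0 0;0 0 0 0 0 0 0;0 0 0 0 0 0 0",
)

```text
clock: 8.03
position: [490.1, -335.7, 26.1]
eef_rot: [0.0, 1.0, 0.026, 0.0]
wrist_force: [-1.4, -0.5, -0.6]
grip_width: 19.1
```

jog_arm(
  targets="0 0 0 0 0 0 0.55;0 0 0 0 0 0 0.55;0 0 0 0 0 0 0.55;0 0 0 0 0 0 0.55;0 0 -0.03 0 0 0 0.55;0 0 -0.04 0 0 0 0.55;0 0 -0.04 0 0 -3 0.55;0.002 -0.03 -0.01 0 0 0 0.55;0.002 -0.04 0 0 0 0 0.55;0.002 -0.04 0 0 0 0 0.55;0.002 -0.04 0 0 0 0 0.55;0.002 -0.04 0 0 0 0 0.55;0.002 -0.04 0 0 0 0 0.55;0.002 -0.04 0 0 0 0 0.55;0.002 -0.04 0 0 0 0 0.55;0.002 -0.04 0 0 0 0 0.55;0.002 -0.04 0 0 0 0 0.55;0.002 -0.04 0 0 0 0 0.55;0.002 -0.04 0 0 0 0 0.55;0.002 -0.04 0 0 0 0 0.55",
)

```text
clock: 9.7
position: [467.6, 181.3, 154.4]
eef_rot: [0.006, 0.999, 0.043, 0.009]
wrist_force: [1.0, -1.2, -0.5]
grip_width: 47.3
```

```bash
cat > seg.py <<'E'
from w import *
def mods(name="top"):
    im=vision.get_image(name);W,C=cloud(im);x,y,z=W.T
    h,s,v=cv2.cvtColor(C[None],cv2.COLOR_BGR2HSV)[0].T.astype(int)
    g=(z>35)&(z<70)&(x>370)&(x<600)&(s>110)&((y>150)&(y<400)|(y<-160)&(y>-420))
    for n,k in dict(green=(h>40)&(h<85),yellow=(h>18)&(h<35),red=(h<8)|(h>170)).items():
        m=g&k
        if m.sum()>50: t=m&(z>np.percentile(z[m],90)-7);print(n,m.sum(),rect(W,t),z[t].mean().round(1))
    return im
E
python3 -c "
from seg import *
mods()
go(r.get_obs(),476,281,35,7)"
```

```text
green 389 [447.  339.5  32.   17.5  40.5] 60.1
red 1124 [ 483.  -338.    61.7   23.1    0.9] 49.0
shift [ 0.0157 -0.0878  0.1201] turn z -1.43 yaw 5.57 tilt [ 0.24 -1.1  -0.  ] pos [466.5 192.3 155.1] q7 -2.14 t 9.8
```

jog_arm(
  targets="0.005 -0.035 0 0 -0.5 0 0.55;0.005 -0.03 0 0 0 0 0.55;0.003 -0.012 0 0 0 0 0.55;0 0 0 0 0 0 0.55;0 0 0 0 0 0 0.55;0 0 0 0 0 0 0.55",
)

```text
clock: 10.25
position: [470.6, 269.6, 155.6]
eef_rot: [0.001, 0.999, 0.053, 0.006]
wrist_force: [0.2, -1.0, 0.3]
grip_width: 46.9
```

Run:
```python
from w import *
go(r.get_obs(),476,281,35,7)
I=wmap("c",61,(476,300),70,3)
```

```text
shift [ 0.0051 -0.0111  0.1207] turn z -0.96 yaw 6.04 tilt [ 0.18 -0.66 -0.  ] pos [470.6 269.6 155.6] q7 -2.26 t 10.2
```

View pics/c.png

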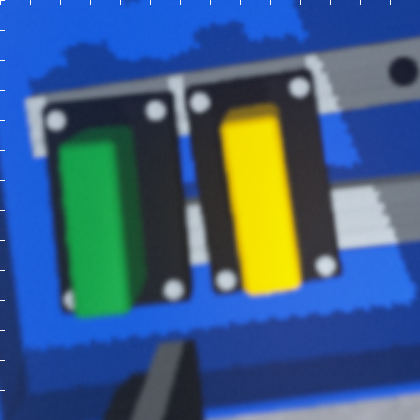

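jog_arm(
  targets="0.006 -0.011 0 0.1 -0.6 -1 0.55;0 0 0 0 0 0 0.55;0 0 0.025 0 0 0 0.55;0 0 0.035 0 0 0 0.55;0 0 0.03 0 0 0 0.55;0 0 0.01 0 0 0 0.55;0 0 0 0 0 0 0.55;0 0 0 0 0 0 0.55",
)

```text
clock: 10.97
position: [481.5, 269.8, 58.6]
eef_rot: [0.001, 0.999, 0.052, 0.005]
wrist_force: [-0.9, 0.3, 1.7]
grip_width: 47.0
```

```bash
python3 -c "
from h import *
from bench import r
go(r.get_obs(),478,282,37,7)"
```

```text
shift [-0.0024 -0.0125  0.0215] turn z -0.99 yaw 6.01 tilt [ 0.17 -0.55 -0.  ] pos [481.5 269.8  58.6] q7 -2.31 t 11.0
```

jog_arm(
  targets="0 -0.0125 0 0.1 -0.5 -1 0.55;0 0 0 0 0 0 0.55;0 0 0 0 0 0 0.55;0 0 0 0 0 0 0.55",
)

```text
clock: 11.3
position: [481.3, 280.0, 60.9]
eef_rot: [0.001, 0.998, 0.06, 0.001]
wrist_force: [-0.4, -0.3, -0.1]
grip_width: 47.1
```

```bash
python3 -c "
from h import *
from bench import r
go(r.get_obs(),478,282,37,7)"
```

```text
shift [-0.0031 -0.0024  0.0239] turn z -0.17 yaw 6.83 tilt [ 0.13 -0.12 -0.  ] pos [481.3 280.   60.9] q7 -2.3 t 11.3
```

jog_arm(
  targets="-0.002 -0.002 0.014 0 0 0 0.55;0 0 0.009 0 0 0 0.55;0 0 0 0 0 0 0.55;0 0 0 0 0 0 0.55;0 0 0 0 0 0 0;0 0 0 0 0 0 0;0 0 0 0 0 0 0;0 0 0 0 0 0 0;0 0 0 0 0 0 0;0 0 -0.003 0 0 0 0;0 0 -0.003 0 0 0 0",
)

```text
clock: 12.22
position: [480.5, 279.1, 44.6]
eef_rot: [0.002, 0.998, 0.058, 0.002]
wrist_force: [-0.4, 0.3, -0.4]
grip_width: 18.5
```

```bash
python3 -c "
from h import *
from bench import r
go(r.get_obs(),485,-274,28,3)"
```

```text
shift [-0.0596  0.5498  0.0188] turn z 3.65 yaw 6.65 tilt [ 0.24 -0.17 -0.  ] pos [480.5 279.1  44.6] q7 -2.32 t 12.2
```

jog_arm(
  targets="0 0 -0.02 0 0 0 0;0 0 -0.04 0 0 0 0;0 0 -0.04 0 0 0 0;-0.0035 0.02 -0.02 0 0 0 0;-0.0035 0.0385 0 0 0 0 0;-0.0035 0.0385 0 0 0 0 0;-0.0035 0.0385 0 0 0 0 0;-0.0035 0.0385 0 0 0 0 0;-0.0035 0.0385 0 0 0 0 0;-0.0035 0.0385 0 0 0 0 0;-0.0035 0.0385 0 0 0 0 0;-0.0035 0.0385 0 0 0 0 0;-0.0035 0.0385 0 0 0 0 0;-0.0035 0.0385 0 0 0 0 0;-0.0035 0.0385 0 0 0 0 0;-0.0035 0.0385 0 0 0 0 0;-0.0035 0.02 0 0 0 3 0;0 0.01 0 0 0 0 0;0 0 0 0 0 0 0;0 0 0 0 0 0 0",
)

```text
clock: 13.88
position: [492.0, -254.2, 178.0]
eef_rot: [0.001, 0.999, 0.035, 0.006]
wrist_force: [1.0, 0.7, -1.5]
grip_width: 18.5
```

```bash
python3 -c "
from h import *
from bench import r
go(r.get_obs(),485,-274,27,3)"
```

```text
shift [-0.0103  0.0189  0.1509] turn z 1.0 yaw 4.0 tilt [ 0.12 -0.74 -0.  ] pos [ 492.  -254.2  178. ] q7 -1.19 t 13.9
```

jog_arm(
  targets="-0.008 0.012 0 0.1 -0.7 1 0;0 0.007 0 0 0 0 0;0 0 0 0 0 0 0;0 0 0.03 0 0 0 0;0 0 0.035 0 0 0 0;0 0 0.03 0 0 0 0;0 0 0.02 0 0 0 0;0 0 0 0 0 0 0;0 0 0 0 0 0 0;0 0 0 0 0 0 0",
)

```text
clock: 14.72
position: [491.1, -263.3, 62.2]
eef_rot: [-0.002, 0.999, 0.035, 0.003]
wrist_force: [0.4, -1.7, -2.0]
grip_width: 18.7
```

```bash
python3 -c "
from h import *
from bench import r
go(r.get_obs(),485,-274,27,3)"
```

```text
shift [-0.0071  0.0103  0.0351] turn z 1.02 yaw 4.02 tilt [-0.19 -0.34  0.  ] pos [ 491.1 -263.3   62.2] q7 -1.21 t 14.7
```

jog_arm(
  targets="-0.006 0.011 0.01 0 -0.3 1 0;0 0 0.01 0 0 0 0;0 0 0.005 0 0 0 0;0 0 0 0 0 0 0;0 0 0 0 0 0 0",
)

```text
clock: 15.13
position: [488.8, -277.6, 39.4]
eef_rot: [0.0, 1.0, 0.025, 0.004]
wrist_force: [0.3, 0.6, -1.8]
grip_width: 18.7
```

```bash
python3 -c "
from h import *
from bench import r
go(r.get_obs(),485,-274,27,3)"
```

```text
shift [-0.0037 -0.0038  0.0123] turn z -0.1 yaw 2.9 tilt [ 0.05 -0.42 -0.  ] pos [ 488.8 -277.6   39.4] q7 -1.22 t 15.1
```

jog_arm(
  targets="-0.003 -0.004 0.006 0 -0.4 0 0;0 0 0.004 0 0 0 0;0 0 0.002 0 0 0 0;0 0 0 0 0 0 0;0 0 0 0 0 0 0",
)

```text
clock: 15.55
position: [485.8, -273.1, 26.6]
eef_rot: [0.0, 1.0, 0.026, 0.0]
wrist_force: [-0.7, -0.2, -1.6]
grip_width: 19.1
```

jog_arm(
  targets="0 0 0.001 0 0 0 0.55;0 0 0 0 0 0 0.55;0 0 0 0 0 0 0.55;0 0 0 0 0 0 0.55;0 0 -0.03 0 0 0 0.55;0 0 -0.04 0 0 0 0.55;0 0 -0.04 0 0 -3 0.55;0.003 -0.03 -0.01 0 0 0 0.55;0.003 -0.04 0 0 0 0 0.55;0.003 -0.04 0 0 0 0 0.55;0.003 -0.04 0 0 0 0 0.55;0.003 -0.04 0 0 0 0 0.55;0.003 -0.04 0 0 0 0 0.55;0.003 -0.04 0 0 0 0 0.55;0.003 -0.04 0 0 0 0 0.55;0.003 -0.04 0 0 0 0 0.55;0.003 -0.04 0 0 0 0 0.55;0.003 -0.04 0 0 0 0 0.55;0.003 -0.04 0 0 0 0 0.55;0.003 -0.04 0 0 0 0 0.55",
)

```text
clock: 17.22
position: [479.3, 244.8, 154.1]
eef_rot: [0.005, 0.999, 0.041, 0.008]
wrist_force: [0.7, -0.6, 0.3]
grip_width: 46.8
```

jog_arm(
  targets="0 -0.03 0 0 0 0 0.55;0 -0.015 0 0 0 0 0.55;0 0 0 0 0 0 0.55;0 0 0 0 0 0 0.55;0 0 0 0 0 0 0.55",
)

```text
clock: 17.63
position: [472.4, 304.2, 155.1]
eef_rot: [0.001, 0.999, 0.048, 0.009]
wrist_force: [-0.8, -0.2, 0.2]
grip_width: 46.7
```

Run:
```python
from seg import *
go(r.get_obs(),470,338,37,7)
I=wmap("d",61,(470,340),60,3)
h,s,v=cv2.cvtColor(I,cv2.COLOR_BGR2HSV).transpose(2,0,1).astype(int)
m=(h>40)&(h<85)&(s>150)&(v>130);q,c=np.nonzero(m);print("green",530-np.median(q)/3,400-np.median(c)/3,m.sum())
mods()
```

```text
shift [-0.0013 -0.0342  0.118 ] turn z -1.44 yaw 5.56 tilt [ 0.14 -1.08 -0.  ] pos [472.4 304.2 155.1] q7 -2.32 t 17.6
green 469.3333333333333 338.6666666666667 8888
yellow 1266 [ 480.2 -274.8   61.9   22.5    3. ] 49.2
red 1137 [ 483.  -337.7   61.5   22.6    3.1] 49.0
```

jog_arm(
  targets="0 -0.022 0 0 -1 -1.4 0.55;0 -0.012 0 0 0 0 0.55;0 0 0 0 0 0 0.55;0 0 0 0 0 0 0.55;0 0 0.03 0 0 0 0.55;0 0 0.03 0 0 0 0.55;0 0 0.015 0 0 0 0.55;0 0 0 0 0 0 0.55;0 0 0 0 0 0 0.55",
)

```text
clock: 18.48
position: [475.3, 324.5, 78.9]
eef_rot: [0.005, 0.999, 0.051, 0.003]
wrist_force: [0.7, -0.6, -0.3]
grip_width: 46.9
```

```bash
python3 -c "
from h import *
from bench import r
go(r.get_obs(),470,338.5,38,7)"
```

```text
shift [-0.0041 -0.0149  0.0407] turn z -1.13 yaw 5.87 tilt [ 0.56 -0.36 -0.  ] pos [475.3 324.5  78.9] q7 -2.38 t 18.5
```

jog_arm(
  targets="-0.003 -0.0145 0 0.4 -0.3 -1 0.55;0 0 0 0 0 0 0.55;0 0 0 0 0 0 0.55;0 0 0.018 0 0 0 0.55;0 0 0 0 0 0 0.55;0 0 0 0 0 0 0.55",
)

```text
clock: 18.98
position: [473.8, 342.0, 66.7]
eef_rot: [-0.001, 0.998, 0.06, 0.004]
wrist_force: [0.8, 0.0, -0.9]
grip_width: 46.9
```

```bash
python3 -c "
from h import *
from bench import r
go(r.get_obs(),470,338.5,38,7)"
```

```text
shift [-0.0044  0.003   0.0287] turn z -0.09 yaw 6.91 tilt [-0.13 -0.49  0.  ] pos [473.8 342.   66.7] q7 -2.38 t 19.0
```

jog_arm(
  targets="-0.003 0.003 0.018 0 -0.4 0 0.55;0 0 0.010 0 0 0 0.55;0 0 0 0 0 0 0.55;0 0 0 0 0 0 0.55;0 0 0 0 0 0 0;0 0 0 0 0 0 0;0 0 0 0 0 0 0;0 0 0 0 0 0 0;0 0 0 0 0 0 0;0 0 0 0 0 0 0",
)

```text
clock: 19.82
position: [474.5, 341.7, 44.5]
eef_rot: [-0.004, 0.998, 0.06, 0.004]
wrist_force: [0.2, -0.6, -1.6]
grip_width: 18.6
```

jog_arm(
  targets="0 0 -0.02 0 0 0 0;0 0 -0.04 0 0 0 0;0 0 -0.04 0 0 0 0;-0.004 0.02 -0.01 0 0 0 0;-0.004 0.0385 0 0 0 0 0;-0.004 0.0385 0 0 0 0 0;-0.004 0.0385 0 0 0 0 0;-0.004 0.0385 0 0 0 0 0;-0.004 0.0385 0 0 0 0 0;-0.004 0.0385 0 0 0 0 0;-0.004 0.0385 0 0 0 0 0;-0.004 0.0385 0 0 0 0 0;-0.004 0.0385 0 0 0 0 0;-0.004 0.0385 0 0 0 0 0;-0.004 0.0385 0 0 0 0 0;-0.004 0.0385 0 0 0 0 0;-0.0035 0.03 0 0 0 3 0;0 0.015 0 0 0 0 0;0 0 0 0 0 0 0;0 0 0 0 0 0 0",
)

```text
clock: 21.48
position: [481.2, -211.9, 154.4]
eef_rot: [-0.005, 0.999, 0.035, 0.007]
wrist_force: [-0.3, 1.0, -1.2]
grip_width: 18.5
```

```bash
python3 -c "
from h import *
from bench import r
go(r.get_obs(),482,-213,33,3)"
```

```text
shift [-0.001   0.0023  0.1213] turn z 1.04 yaw 4.04 tilt [-0.51 -0.79  0.  ] pos [ 481.2 -211.9  154.4] q7 -1.26 t 21.5
```

jog_arm(
  targets="0 0 0.02 -0.4 -0.7 1.2 0;0 0 0.03 0 0 0 0;0 0 0.02 0 0 0 0;0 0 0.01 0 0 0 0;0 0 0 0 0 0 0;0 0 0 0 0 0 0;0 0 0 0 0 0 0",
)

```text
clock: 22.07
position: [484.5, -203.3, 73.9]
eef_rot: [-0.002, 1.0, 0.029, 0.002]
wrist_force: [0.2, -0.7, -0.4]
grip_width: 19.1
```

```bash
python3 -c "
from h import *
from bench import r
go(r.get_obs(),482,-213,33,3)"
```

```text
shift [-0.0032  0.0097  0.0409] turn z 0.37 yaw 3.37 tilt [-0.25 -0.29  0.  ] pos [ 484.5 -203.3   73.9] q7 -1.34 t 22.1
```

jog_arm(
  targets="-0.002 0.0095 0 -0.2 -0.3 0 0;0 0 0 0 0 0 0;0 0 0 0 0 0 0;0 0 0.016 0 0 0 0;0 0 0.012 0 0 0 0;0 0 0 0 0 0 0;0 0 0 0 0 0 0;0 0 0 0 0 0 0",
)

```text
clock: 22.73
position: [486.9, -216.1, 50.3]
eef_rot: [0.002, 1.0, 0.029, 0.004]
wrist_force: [0.4, 0.6, -0.6]
grip_width: 18.5
```

```bash
python3 -c "
from h import *
from bench import r
go(r.get_obs(),482,-213,33,3)"
```

```text
shift [-0.0048 -0.0034  0.0173] turn z 0.31 yaw 3.31 tilt [ 0.22 -0.45 -0.  ] pos [ 486.9 -216.1   50.3] q7 -1.33 t 22.7
```

jog_arm(
  targets="-0.003 -0.0035 0.008 0.2 -0.4 0 0;0 0 0.006 0 0 0 0;0 0 0.003 0 0 0 0;0 0 0 0 0 0 0;0 0 0 0 0 0 0",
)

```text
clock: 23.15
position: [484.1, -212.5, 32.6]
eef_rot: [0.0, 1.0, 0.029, 0.001]
wrist_force: [-0.7, 0.2, -1.5]
grip_width: 18.7
```

```bash
python3 -c "
from h import *
from bench import r
go(r.get_obs(),482,-213,33,3);print(r.get_obs()['wrist_force'])"
```

```text
shift [-0.0021  0.0004 -0.0004] turn z 0.31 yaw 3.31 tilt [ 0.03 -0.08 -0.  ] pos [ 484.1 -212.5   32.6] q7 -1.34 t 23.1
[-0.74021533  0.22562443 -1.51491792]
```

jog_arm(
  targets="0 0 0.001 0 0 0 0.55;0 0 0 0 0 0 0.55;0 0 0 0 0 0 0.55;0 0 0 0 0 0 0.55;0 0 -0.03 0 0 0 0.55;0 0 -0.04 0 0 0 0.55;0 0 -0.04 0 0 -4 0.55;0 0 -0.02 0 0 -7 0.55;0 0 0 0 0 -7 0.55;0 0 0 0 0 -7 0.55;0 0 0 0 0 -7 0.55;0 0 0 0 0 -7 0.55;0 0 0 0 0 -7 0.55;0 0 0 0 0 -7 0.55;0 0 0 0 0 -7 0.55;0 0 0 0 0 -7 0.55;0 0 0 0 0 -7 0.55;0 0 0 0 0 -7 0.55;0 0 0 0 0 -4 0.55;0 0 0 0 0 0 0.55",
)

```text
clock: 24.82
position: [485.6, -214.5, 173.2]
eef_rot: [0.006, 0.702, 0.712, 0.0]
wrist_force: [-0.2, 0.4, -0.2]
grip_width: 47.0
```

```bash
python3 -c "
from h import *
from bench import r
go(r.get_obs(),481,284,130,97)"
```

```text
shift [0.4988 0.0018 0.0396] turn z -6.22 yaw 90.78 tilt [ 0.47  0.42 -0.  ] pos [ 485.6 -214.5  173.2] q7 0.06 t 24.8
```

Run:
```python
from seg import *
im=mods();W,C=cloud(im);x,y,z=W.T
h,s,v=cv2.cvtColor(C[None],cv2.COLOR_BGR2HSV)[0].T.astype(int)
g=(s<90)&(v>60)&(z<30)&(x>370)&(x<590)&(y>170)&(y<400)
I,D=ortho(W,C,380,590,170,400,2);I=cv2.dilate(I,np.ones((2,2)))
cv2.imwrite("pics/e.png",I)
# bars: own-frame split
c=np.array([481.2,283.8]);a=np.radians(7.2);P=W[:,:2]-c
ox=P@[np.cos(a),np.sin(a)];oy=P@[-np.sin(a),np.cos(a)]
m=g&(abs(ox)<80)&(abs(oy)<98)
print(np.histogram(ox[m],np.arange(-80,81,8)))
for lo,hi in((-80,-2),(-2,80)):
    k=m&(ox>lo)&(ox<hi);print(rect(W,k),np.median(z[k]))
```

```text
green 1069 [ 476.7 -214.6   60.6   20.2    2.8] 49.4
(array([   0,    0,    0,    0,    1, 1038, 1254, 1241,  485,    0,    0,
        321, 1249, 1247,  921,  224,    0,    0,    0,    0]), array([-80, -72, -64, -56, -48, -40, -32, -24, -16,  -8,   0,   8,  16,
        24,  32,  40,  48,  56,  64,  72,  80]))
[457.  275.2  28.9 172.9   6.3] 16.368595564185966
[508.9 291.3  30.2 173.7   8.4] 16.375376356290158
```

View pics/e.png

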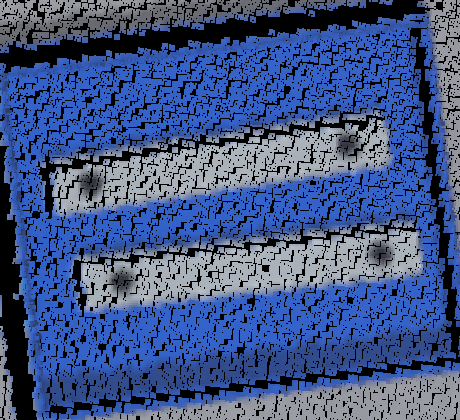

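jog_arm(
  targets="0.02 0 0 0 0 -6 0.55;0.0385 0 0 0 0 0 0.55;0.0385 0 0 0 0 0 0.55;0.0385 0 0 0 0 0 0.55;0.0385 0 0 0 0 0 0.55;0.0385 0 0 0 0 0 0.55;0.0385 0 0 0 0 0 0.55;0.0385 0 0 0 0 0 0.55;0.0385 0 0 0 0 0 0.55;0.0385 0 0 0 0 0 0.55;0.0385 0 0 0 0 0 0.55;0.0385 0 0 0 0 0 0.55;0.03 0 0 0 0 0 0.55;0.015 0 0 0 0 0 0.55;0 0 0 0 0 0 0.55;0 0 0 0 0 0 0.55",
)

```text
clock: 26.2
position: [440.9, 291.5, 169.9]
eef_rot: [0.009, 0.684, 0.729, 0.003]
wrist_force: [0.1, -0.7, -0.0]
grip_width: 46.9
```

jog_arm(
  targets="0 0.025 0 0 0 0 0.55;0 0.025 0.02 0 0 0 0.55;0 0.013 0.03 0 0 0 0.55;0 0 0.02 0 0 0 0.55;0 0 0 0 0 0 0.55;0 0 0 0 0 0 0.55",
)

```text
clock: 26.7
position: [511.0, 285.5, 99.8]
eef_rot: [0.013, 0.69, 0.724, 0.002]
wrist_force: [0.9, -0.6, 1.9]
grip_width: 47.0
```

Run:
```python
from w import *
go(r.get_obs(),508.9,291.3,60,98)
I=wmap("f",17,(485,284),110,3)
g=cv2.imread("pics/f.png")
```

```text
shift [ 0.0065 -0.0027  0.0396] turn z -5.3 yaw 92.7 tilt [ 1.21  0.88 -0.  ] pos [511.  285.5  99.8] q7 -0.97 t 26.7
```

View pics/f.png

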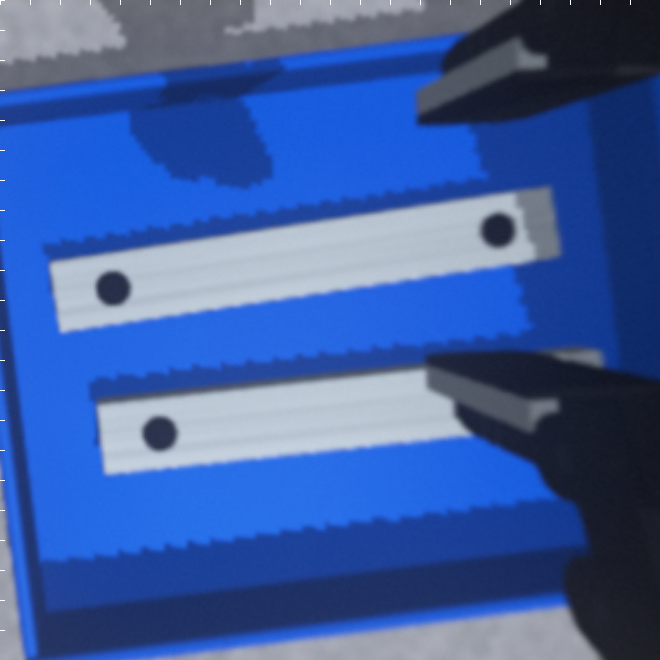

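jog_arm(
  targets="0.006 -0.002 0 1.2 0.8 -5.8 0.55;0 0 0 0 0 0 0.55;0 0 0 0 0 0 0.55;0 0 0.025 0 0 0 0.55;0 0 0.015 0 0 0 0.55;0 0 0 0 0 0 0.55;0 0 0 0 0 0 0.55",
)

```text
clock: 27.33
position: [510.9, 290.2, 66.5]
eef_rot: [0.004, 0.656, 0.754, 0.003]
wrist_force: [-0.2, 1.4, 0.7]
grip_width: 46.9
```

```bash
python3 -c "
from h import *
from bench import r
go(r.get_obs(),508.7,292,6.5,98.6)"
```

```text
shift [ 0.0022 -0.0025  0.06  ] turn z -0.65 yaw 97.95 tilt [ 0.51  0.13 -0.  ] pos [510.9 290.2  66.5] q7 -0.91 t 27.3
```

jog_arm(
  targets="0.002 -0.0025 0.02 0.5 0.1 -0.7 0.55;0 0 0.02 0 0 0 0.55;0 0 0.01 0 0 0 0.55;0 0 0 0 0 0 0.55;0 0 0 0 0 0 0.55;0 0 0 0 0 0 0.55",
)

```text
clock: 27.83
position: [510.7, 294.0, 20.5]
eef_rot: [0.002, 0.653, 0.758, 0.003]
wrist_force: [0.3, 0.2, 0.3]
grip_width: 46.9
```

```bash
python3 -c "
from h import *
from bench import r
go(r.get_obs(),508.7,292,6.5,98.6)"
```

```text
shift [-0.0017 -0.0024  0.0139] turn z -0.1 yaw 98.5 tilt [ 0.37 -0.05 -0.  ] pos [510.7 294.   20.5] q7 -0.94 t 27.8
```

jog_arm(
  targets="-0.001 -0.003 0.008 0.4 0 0 0.55;0 0 0.004 0 0 0 0.55;0 0 0.002 0 0 0 0.55;0 0 0 0 0 0 0.55;0 0 0 0 0 0 0.55",
)

```text
clock: 28.25
position: [509.4, 293.4, 8.0]
eef_rot: [0.0, 0.653, 0.757, 0.002]
wrist_force: [-0.0, 0.5, -0.1]
grip_width: 46.9
```

```bash
python3 -c "
from h import *
from bench import r
go(r.get_obs(),508.7,292,6.5,98.6);print(r.get_obs()['wrist_force'])"
```

```text
shift [-0.0013 -0.0009  0.0015] turn z -0.14 yaw 98.46 tilt [ 0.16 -0.14 -0.  ] pos [509.4 293.4   8. ] q7 -0.95 t 28.2
[-0.0439916   0.4931429  -0.09821079]
```

Down 1 mm more, then close and lift a little.

jog_arm(
  targets="0 -0.001 0.0015 0 0 0 0.55;0 0 0 0 0 0 0;0 0 0 0 0 0 0;0 0 0 0 0 0 0;0 0 0 0 0 0 0;0 0 0 0 0 0 0;0 0 0 0 0 0 0;0 0 0 0 0 0 0;0 0 -0.01 0 0 0 0;0 0 -0.02 0 0 0 0;0 0 -0.01 0 0 0 0;0 0 0 0 0 0 0",
)

```text
clock: 29.25
position: [506.8, 292.2, 47.9]
eef_rot: [-0.001, 0.653, 0.757, 0.0]
wrist_force: [0.2, 0.1, -2.7]
grip_width: 22.0
```

```bash
python3 -c "
from h import *
from bench import r
go(r.get_obs(),500,0,150,97);print(r.get_obs()['wrist_force'],r.get_obs()['torque'])"
```

```text
shift [-0.2879 -0.0498 -0.1023] turn z 1.47 yaw 98.47 tilt [-0.04 -0.05  0.  ] pos [506.8 292.2  47.9] q7 -0.91 t 29.2
[ 0.19185292  0.14630052 -2.71977814] [ 0.00387672  0.00683153 -0.01973885]
```

jog_arm(
  targets="0 0 -0.03 0 0 0 0;0 0 -0.04 0 0 0 0;-0.02 -0.0035 -0.02 0 0 0 0;-0.0385 -0.0035 0 0 0 0 0;-0.0385 -0.0035 0 0 0 0 0;-0.0385 -0.0035 0 0 0 0 0;-0.0385 -0.0035 0 0 0 0 0;-0.0385 -0.0035 0 0 0 0 0;-0.03 -0.0035 0 0 0 1.5 0;-0.015 0 0 0 0 0 0;0 0 0 0 0 0 0;0 0 0 0 0 0 0;0 0 0 0 0 0 0",
)

```text
clock: 30.33
position: [518.5, 23.0, 138.8]
eef_rot: [-0.001, 0.662, 0.749, 0.0]
wrist_force: [-0.3, -0.7, -2.8]
grip_width: 22.0
```

```bash
python3 -c "
from h import *
from bench import r
go(r.get_obs(),521.6,1.2,7,97)"
```

```text
shift [-0.0223  0.0006  0.1318] turn z 0.03 yaw 97.03 tilt [-0.07 -0.12  0.  ] pos [518.5  23.  138.8] q7 -0.39 t 30.3
```

jog_arm(
  targets="-0.021 0 0 0 0 0 0;0 0 0 0 0 0 0;0 0 0 0 0 0 0;0 0 0.025 0 0 0 0;0 0 0.03 0 0 0 0;0 0 0.02 0 0 0 0;0 0 0 0 0 0 0;0 0 0 0 0 0 0;0 0 0 0 0 0 0",
)

```text
clock: 31.08
position: [523.0, 16.5, 63.6]
eef_rot: [-0.001, 0.656, 0.755, 0.004]
wrist_force: [0.3, 0.3, -2.7]
grip_width: 22.5
```

```bash
python3 -c "
from h import *
from bench import r
go(r.get_obs(),521.6,1.2,7,97)"
```

```text
shift [-0.0154 -0.0038  0.0565] turn z 1.07 yaw 98.07 tilt [ 0.28 -0.46 -0.  ] pos [523.   16.5  63.6] q7 -0.44 t 31.1
```

jog_arm(
  targets="-0.016 -0.003 0 0.2 -0.4 1 0;0 0 0 0 0 0 0;0 0 0 0 0 0 0;0 0 0 0 0 0 0",
)

```text
clock: 31.42
position: [525.1, 0.0, 67.8]
eef_rot: [0.003, 0.662, 0.749, 0.003]
wrist_force: [1.0, 0.0, -2.0]
grip_width: 22.3
```

```bash
python3 -c "
from h import *
from bench import r
go(r.get_obs(),521.6,1.2,7,97)"
```

```text
shift [ 0.0016 -0.0038  0.0608] turn z 0.05 yaw 97.05 tilt [ 0.42  0.01 -0.  ] pos [525.1   0.   67.8] q7 -0.43 t 31.4
```

jog_arm(
  targets="0 -0.004 0.015 0.4 0 0 0;0 0 0.02 0 0 0 0;0 0 0.01 0 0 0 0;0 0 0 0 0 0 0;0 0 0 0 0 0 0;0 0 0 0 0 0 0",
)

```text
clock: 31.92
position: [521.7, -0.8, 20.7]
eef_rot: [0.001, 0.663, 0.749, 0.0]
wrist_force: [0.1, -0.3, -3.3]
grip_width: 22.0
```

```bash
python3 -c "
from h import *
from bench import r
go(r.get_obs(),521.6,1.2,7,97)"
```

```text
shift [0.002  0.0001 0.0137] turn z 0.0 yaw 97.0 tilt [ 0.1   0.04 -0.  ] pos [521.7  -0.8  20.7] q7 -0.48 t 31.9
```

jog_arm(
  targets="0 0 0.007 0 0 0 0;0 0 0.004 0 0 0 0;0 0 0.002 0 0 0 0;0 0 0.001 0 0 0 0;0 0 0 0 0 0 0;0 0 0 0 0 0 0",
)

```text
clock: 32.42
position: [523.0, -0.5, 7.0]
eef_rot: [0.002, 0.663, 0.749, 0.001]
wrist_force: [0.1, 0.1, -2.5]
grip_width: 22.1
```

jog_arm(
  targets="0 0 0.001 0 0 0 0;0 0 0 0 0 0 0.5;0 0 0 0 0 0 0.5;0 0 0 0 0 0 0.5;0 0 0 0 0 0 0.5;0 0 -0.03 0 0 0 0.5;0 0 -0.04 0 0 0 0.5;0 0 -0.03 0 0 0 0.5;0.02 -0.0035 0 0 0 0 0.5;0.0385 -0.0035 0 0 0 0 0.5;0.0385 -0.0035 0 0 0 0 0.5;0.0385 -0.0035 0 0 0 0 0.5;0.0385 -0.0035 0 0 0 0 0.5;0.0385 -0.0035 0 0 0 0 0.5;0.03 -0.0035 0 0 0 0 0.5;0.015 -0.0035 0 0 0 0 0.5;0 0 0 0 0 0 0.5;0 0 0 0 0 0 0.5;0 0 0 0 0 0 0.5",
)

```text
clock: 34.0
position: [466.6, 261.8, 113.0]
eef_rot: [0.004, 0.665, 0.746, 0.006]
wrist_force: [0.5, -0.3, -0.1]
grip_width: 42.5
```

Run:
```python
from seg import *
go(r.get_obs(),457.7,276,6.5,96)
im=mods();W,C=cloud(im)
I,D=ortho(W,C,390,620,-130,130,2);cv2.imwrite("pics/g.png",cv2.dilate(I,np.ones((2,2))))
I=wmap("f2",17,(485,284),110,3)
```

```text
shift [ 0.015  -0.0087  0.1064] turn z 0.57 yaw 96.57 tilt [ 0.81 -0.06 -0.  ] pos [466.6 261.8 113. ] q7 -0.91 t 34.0
green 1008 [ 476.8 -214.8   60.    20.7    1.1] 49.0
yellow 1268 [ 480.2 -274.4   61.7   22.1    2.1] 49.2
red 1169 [ 482.6 -337.1   61.4   21.1    2.6] 49.4
```

View pics/g.png

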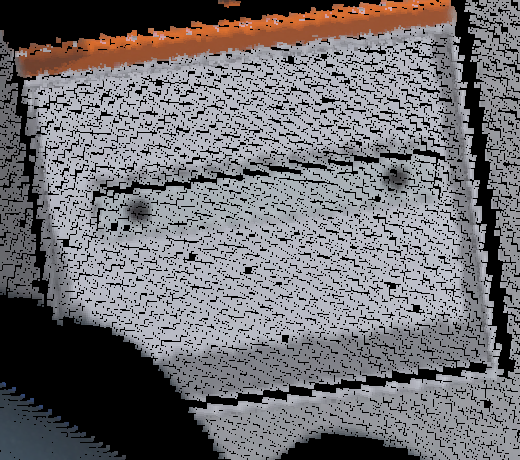

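jog_arm(
  targets="0.014 -0.009 0 0.7 0 0.5 0.5;0 0 0 0 0 0 0.5;0 0 0 0 0 0 0.5;0 0 0.03 0 0 0 0.5;0 0 0.025 0 0 0 0.5;0 0 0.01 0 0 0 0.5;0 0 0 0 0 0 0.5;0 0 0 0 0 0 0.5",
)

```text
clock: 34.77
position: [464.2, 262.1, 46.3]
eef_rot: [0.004, 0.675, 0.737, 0.0]
wrist_force: [-0.6, 0.7, 0.3]
grip_width: 42.4
```

Run:
```python
from w import *
go(r.get_obs(),457.7,276,6.5,96)
```

```text
shift [ 0.0146 -0.0055  0.0397] turn z -0.97 yaw 95.03 tilt [ 0.35  0.3  -0.  ] pos [464.2 262.1  46.3] q7 -1.01 t 34.8
```

jog_arm(
  targets="0.0145 -0.005 0 0.3 0.3 -1 0.5;0 0 0 0 0 0 0.5;0 0 0 0 0 0 0.5;0 0 0.012 0 0 0 0.5;0 0 0.01 0 0 0 0.5;0 0 0 0 0 0 0.5;0 0 0 0 0 0 0.5",
)

```text
clock: 35.35
position: [460.4, 278.5, 26.2]
eef_rot: [0.001, 0.669, 0.744, 0.003]
wrist_force: [0.3, 0.1, 0.1]
grip_width: 42.9
```

Run:
```python
from w import *
go(r.get_obs(),457.7,276,6.5,96)
```

```text
shift [-0.0022 -0.003   0.0196] turn z 0.07 yaw 96.07 tilt [ 0.37 -0.16 -0.  ] pos [460.4 278.5  26.2] q7 -1.04 t 35.4
```

jog_arm(
  targets="-0.002 -0.003 0.009 0.4 -0.1 0 0.5;0 0 0.006 0 0 0 0.5;0 0 0.003 0 0 0 0.5;0 0 0 0 0 0 0.5;0 0 0 0 0 0 0.5",
)

```text
clock: 35.77
position: [456.9, 275.1, 5.4]
eef_rot: [-0.001, 0.669, 0.743, -0.001]
wrist_force: [-0.4, -0.2, 0.0]
grip_width: 42.4
```

jog_arm(
  targets="0 0.001 -0.001 0 0 0 0.5;0 0 0 0 0 0 0;0 0 0 0 0 0 0;0 0 0 0 0 0 0;0 0 0 0 0 0 0;0 0 0 0 0 0 0;0 0 0 0 0 0 0;0 0 0 0 0 0 0;0 0 -0.01 0 0 0 0;0 0 -0.03 0 0 0 0;0 0 -0.04 0 0 0 0;0 0 -0.03 0 0 0 0;0 0 -0.015 0 0 0 0;0 0 0 0 0 0 0",
)

```text
clock: 36.93
position: [455.6, 274.0, 137.6]
eef_rot: [-0.002, 0.668, 0.744, -0.004]
wrist_force: [0.3, 1.2, -3.5]
grip_width: 21.9
```

Run:
```python
from w import *
go(r.get_obs(),467,-3,7,97)
```

```text
shift [-0.2762 -0.0172  0.1317] turn z -0.84 yaw 96.16 tilt [-0.52  0.19 -0.  ] pos [455.6 274.  137.6] q7 -0.91 t 36.9
```

jog_arm(
  targets="-0.02 -0.002 0 0 0 0 0;-0.0385 -0.002 0 0 0 0 0;-0.0385 -0.002 0 0 0 0 0;-0.0385 -0.002 0 0 0 0 0;-0.0385 -0.002 0 0 0 0 0;-0.0385 -0.002 0 0 0 0 0;-0.03 -0.002 0 0 0 0 0;-0.02 -0.002 0 0 0 0 0;0 0 0 0 0 0 0;0 0 0 0 0 0 0;0 0 0 0 0 0 0;0 0 0 0 0 0 0",
)

```text
clock: 37.93
position: [462.7, 1.9, 132.4]
eef_rot: [-0.006, 0.666, 0.746, -0.005]
wrist_force: [-0.2, 0.2, -2.4]
grip_width: 22.0
```

Run:
```python
from w import *
go(r.get_obs(),467,-4,7,97)
```

```text
shift [-0.0067  0.0055  0.1253] turn z -0.59 yaw 96.41 tilt [-0.88 -0.14  0.  ] pos [462.7   1.9 132.4] q7 -0.36 t 37.9
```

jog_arm(
  targets="-0.006 0.005 0.02 -0.8 -0.1 -0.6 0;0 0 0.03 0 0 0 0;0 0 0.02 0 0 0 0;0 0 0 0 0 0 0;0 0 0 0 0 0 0;0 0 0 0 0 0 0",
)

```text
clock: 38.43
position: [470.2, 5.6, 61.6]
eef_rot: [-0.0, 0.657, 0.754, 0.003]
wrist_force: [-0.5, 1.0, -2.7]
grip_width: 22.0
```

Run:
```python
from w import *
go(r.get_obs(),467,-4,7,97)
```

```text
shift [-0.0093 -0.0047  0.0546] turn z 0.8 yaw 97.8 tilt [ 0.22 -0.25 -0.  ] pos [470.2   5.6  61.6] q7 -0.46 t 38.4
```

jog_arm(
  targets="-0.009 -0.004 0 0.2 -0.2 0.8 0;0 0 0 0 0 0 0;0 0 0 0 0 0 0;0 0 0.02 0 0 0 0;0 0 0.015 0 0 0 0;0 0 0.005 0 0 0 0;0 0 0 0 0 0 0;0 0 0 0 0 0 0",
)

```text
clock: 39.1
position: [473.1, -4.8, 27.1]
eef_rot: [0.005, 0.664, 0.748, 0.004]
wrist_force: [-0.2, -0.6, -3.6]
grip_width: 22.3
```

Run:
```python
from w import *
go(r.get_obs(),467,-4,7,97)
```

```text
shift [ 0.0015 -0.0062  0.02  ] turn z -0.16 yaw 96.84 tilt [ 0.71  0.1  -0.  ] pos [473.1  -4.8  27.1] q7 -0.52 t 39.1
```

jog_arm(
  targets="0.001 -0.007 0.008 0.7 0.1 0 0;0 0 0.006 0 0 0 0;0 0 0.003 0 0 0 0;0 0 0.001 0 0 0 0;0 0 0 0 0 0 0;0 0 0 0 0 0 0",
)

```text
clock: 39.6
position: [466.9, -4.7, 9.3]
eef_rot: [0.001, 0.664, 0.748, 0.001]
wrist_force: [-0.8, -0.7, -3.5]
grip_width: 22.2
```

jog_arm(
  targets="0 0 0.0022 0 0 0 0;0 0 0 0 0 0 0;0 0 0 0 0 0 0.4;0 0 0 0 0 0 0.4;0 0 0 0 0 0 0.4;0 0 0 0 0 0 0.4;0 0 -0.02 0 0 0 0.4;0 0 -0.04 0 0 0 0.4;0 0 -0.04 0 0 0 0;0 0 -0.04 0 0 0 0;0 0 -0.04 0 0 0 0;0 0 -0.04 0 0 0 0;0 0 -0.04 0 0 0 0;0 0 -0.015 0 0 0 0;0 0 0 0 0 0 0;0 0 0 0 0 0 0",
)

```text
clock: 40.93
position: [466.4, -2.7, 296.7]
eef_rot: [0.002, 0.662, 0.749, 0.001]
wrist_force: [0.2, -0.9, -0.9]
grip_width: 0.1
```

Run:
```python
from w import *
go(r.get_obs(),659,-52,285,97)
I=wmap("k",17,(507,0),110,3)
raw=cv2.imread("pics/k_raw.png");cv2.imwrite("pics/k.png",raw)
```

```text
shift [-0.0725  0.185   0.0126] turn z 0.06 yaw 97.06 tilt [ 0.26  0.08 -0.  ] pos [466.4  -2.7 296.7] q7 -0.14 t 40.9
```

View pics/k.png

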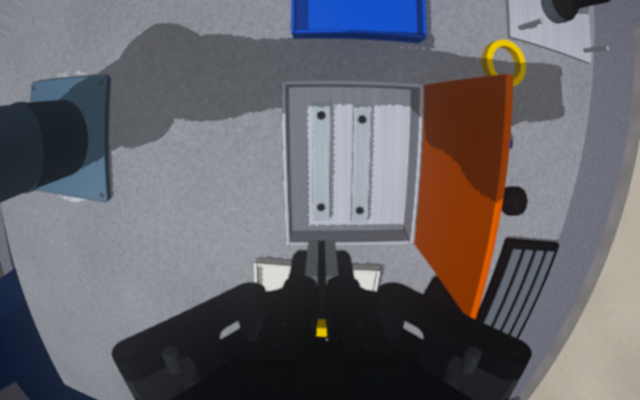

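jog_arm(
  targets="-0.012 0.015 0 0 0 0 0;-0.012 0.03 0 0 0 0 0;-0.012 0.03 0 0 0 0 0;-0.012 0.03 0 0 0 0 0;-0.012 0.03 0 0 0 0 0;-0.008 0.02 0 0 0 0 0;0 0.012 0 0 0 0 0;0 0 0 0 0 0 0;0 0 0 0 0 0 0;0 0 0 0 0 0 0;0 0 0 0 0 0 0",
)

```text
clock: 41.9
position: [636.0, -50.9, 270.1]
eef_rot: [-0.011, 0.66, 0.751, -0.012]
wrist_force: [-1.4, -0.5, 0.4]
grip_width: -0.1
```

Run:
```python
from w import *
go(r.get_obs(),659,-52,212,97)
```

```text
shift [-0.004   0.0246  0.0573] turn z 0.36 yaw 97.36 tilt [-1.9  -0.02  0.  ] pos [636.  -50.9 270.1] q7 -0.15 t 41.9
```

jog_arm(
  targets="0 0.024 0 -1.9 0 0 0;0 0 0 0 0 0 0;0 0 0 0 0 0 0",
)

```text
clock: 42.15
position: [657.3, -47.6, 268.9]
eef_rot: [-0.0, 0.66, 0.751, -0.001]
wrist_force: [-0.3, -0.4, -0.2]
grip_width: 0.2
```

Run:
```python
from w import *
go(r.get_obs(),659,-52,212,97)
```

```text
shift [-0.0045  0.0012  0.0569] turn z 0.44 yaw 97.44 tilt [-0.12  0.05 -0.  ] pos [657.3 -47.6 268.9] q7 -0.16 t 42.1
```

jog_arm(
  targets="-0.004 0.002 0.015 0 0 0 0;0 0 0.02 0 0 0 0;0 0 0.015 0 0 0 0;0 0 0 0 0 0 0;0 0 0 0 0 0 0;0 0 0 0 0 0 0",
)

```text
clock: 42.65
position: [656.3, -53.6, 215.6]
eef_rot: [-0.0, 0.66, 0.751, -0.003]
wrist_force: [-0.8, -0.1, -0.3]
grip_width: -0.0
```

Run:
```python
from w import *
o=r.get_obs();go(o,626,-56,210,97);print(o["wrist_force"])
im=vision.get_image("side");cv2.imwrite("pics/s1.png",cv2.resize(im["color"][100:280,220:460],None,fx=2.5,fy=2.5))
```

```text
shift [ 0.0015 -0.0304  0.0057] turn z 0.44 yaw 97.44 tilt [-0.28  0.18 -0.  ] pos [656.3 -53.6 215.6] q7 -0.18 t 42.6
[-0.75070395 -0.09731143 -0.31327836]
```

View pics/s1.png

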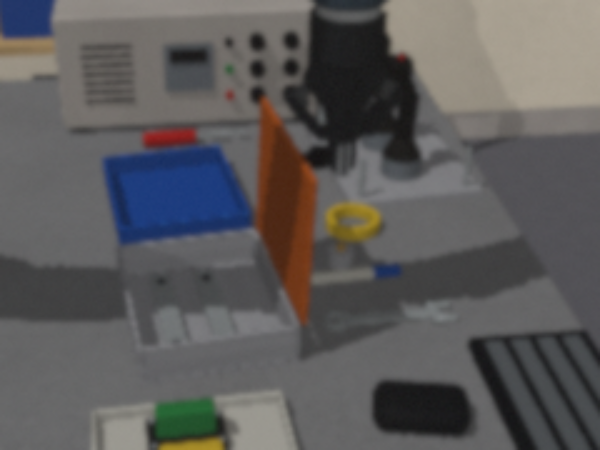

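jog_arm(
  targets="0 -0.015 0 0 0 0 0;0 -0.018 0.002 0 0 0 0;0 -0.018 0.004 0 0 0 0;0 -0.018 0.005 0 0 0 0;0 -0.018 0.005 0 0 0 0;0 -0.015 0.005 0 0 0 0;0 -0.008 0.004 0 0 0 0;0 0 0 0 0 0 0;0 0 0 0 0 0 0",
)

```text
clock: 43.45
position: [551.5, -66.9, 199.4]
eef_rot: [0.008, 0.66, 0.752, 0.004]
wrist_force: [-0.2, 0.0, 0.1]
grip_width: 0.0
```

```bash
cat > lid.py <<'E'
from w import *
def own():
    o=r.get_obs();p=o["position"][:2]-[506.7,-.6];a=np.radians(7)
    print("own",(p@[np.cos(a),np.sin(a)]).round(1),(p@[-np.sin(a),np.cos(a)]).round(1),o["position"][2].round(1),"F",o["wrist_force"].round(1));go(o,o["position"][0],o["position"][1],58,97)
def lid(cam="side"):
    im=vision.get_image(cam);W,C=cloud(im,1);h,s,v=cv2.cvtColor(C[None],cv2.COLOR_BGR2HSV)[0].T.astype(int)
    m=(h>3)&(h<18)&(s>140)&(v>50)&(abs(W[:,1])<150)&(W[:,0]>380)&(W[:,0]<720)&(W[:,2]>45);p=W[m]
    a=np.radians(7);ox=(p[:,:2]-[506.7,-.6])@[np.cos(a),np.sin(a)];A=np.c_[ox,p[:,2]]
    c=A.mean(0);_,S,Vt=np.linalg.svd(A-c,full_matrices=False)
    d=Vt[0]*(-np.sign(Vt[0][0]) or 1);print(cam,"lid n",m.sum(),"angle",np.degrees(np.arctan2(abs(d[1]),-d[0])).round(1),"z",np.percentile(p[:,2],[1,50,99]).round())
E
python3 -c "
from lid import *
own();lid()"
```

```text
own 36.4 -71.3 199.4 F [-0.2  0.   0.1]
shift [ 0.0009 -0.0025  0.1413] turn z 0.45 yaw 97.45 tilt [ 1.02  0.38 -0.  ] pos [551.5 -66.9 199.4] q7 -0.17 t 43.5
side lid n 282 angle 63.2 z [ 65. 147. 212.]
```

jog_arm(
  targets="0 -0.014 0.008 1 0.3 0 0;0 -0.014 0.011 0 0 0 0;0 -0.014 0.013 0 0 0 0;0 -0.013 0.014 0 0 0 0;0 -0.011 0.015 0 0 0 0;0 -0.008 0.018 0 0 0 0;0 -0.007 0.018 0 0 0 0;0 -0.006 0.016 0 0 0 0;0 -0.003 0.01 0 0 0 0;0 0 0 0 0 0 0;0 0 0 0 0 0 0",
)

```text
clock: 44.42
position: [461.6, -77.6, 70.2]
eef_rot: [-0.001, 0.659, 0.752, 0.001]
wrist_force: [0.8, -0.0, 0.8]
grip_width: -0.0
```

```bash
python3 -c "
from lid import *
own();lid()"
```

```text
own -54.1 -71.0 70.2 F [ 0.8 -0.   0.8]
shift [-0.     -0.      0.0122] turn z 0.51 yaw 97.51 tilt [ 0.   -0.18 -0.  ] pos [461.6 -77.6  70.2] q7 -0.29 t 44.4
side lid n 1748 angle 6.7 z [ 54.  61. 134.]
```

jog_arm(
  targets="0 0 0.007 0 0 0 0;0 0 0.005 0 0 0 0;0 0 0.003 0 0 0 0;0 0 0.003 0 0 0 0;0 0 0 0 0 0 0",
)

```text
clock: 44.88
position: [464.0, -77.7, 59.0]
eef_rot: [0.002, 0.659, 0.752, -0.002]
wrist_force: [-0.6, -0.8, -0.4]
grip_width: -0.2
```

```bash
python3 -c "
from lid import *
own()"
```

```text
own -51.8 -71.4 59.0 F [-0.6 -0.8 -0.4]
shift [ 0.    -0.     0.001] turn z 0.49 yaw 97.49 tilt [ 0.01  0.29 -0.  ] pos [464.  -77.7  59. ] q7 -0.32 t 44.9
```

jog_arm(
  targets="0 0 0.003 0 0 0 0;0 0 0.003 0 0 0 0;0 0 0.003 0 0 0 0;0 0 0.003 0 0 0 0",
)

```text
clock: 45.22
position: [465.0, -77.8, 57.8]
eef_rot: [0.006, 0.659, 0.752, -0.006]
wrist_force: [-15.1, 1.5, 50.7]
grip_width: -0.1
```

jog_arm(
  targets="0 0 -0.01 0 0 0 0;0 0 -0.03 0 0 0 0;0 0 -0.04 0 0 0 0;0 0 -0.04 0 0 0 0.3;0 0 -0.01 0 0 5 0.55;0 0 0 0 0 7 0.55;0 0 0 0 0 7 0.55;0 0 0 0 0 7 0.55;0 0 0 0 0 7 0.55;0 0 0 0 0 7 0.55;0 0 0 0 0 7 0.55;0 0 0 0 0 7 0.55;0 0 0 0 0 7 0.55;0 0 0 0 0 7 0.55;0 0 0 0 0 7 0.55;0 0 0 0 0 7 0.55;0 0 0 0 0 5 0.55;0 0 0 0 0 0 0.55;0 0 0 0 0 0 0.55",
)

```text
clock: 46.8
position: [472.4, -73.2, 199.8]
eef_rot: [0.012, 0.997, 0.074, 0.008]
wrist_force: [-0.2, 0.4, -0.2]
grip_width: 46.7
```

```bash
python3 -c "
from seg import *
from lid import *
mods();lid();go(r.get_obs(),478,-214,130,3)"
```

```text
yellow 1263 [ 480.1 -274.5   61.5   23.1    3.9] 49.3
red 1266 [ 481.9 -336.6   60.3   22.7    1.6] 49.7
side lid n 2460 angle 0.6 z [52. 55. 85.]
shift [-0.0161  0.1383  0.073 ] turn z 5.51 yaw 8.51 tilt [ 1.41 -0.77 -0.  ] pos [472.3 -73.2 199.8] q7 -1.56 t 46.9
```

jog_arm(
  targets="0 0 0 1.4 -0.7 5.5 0.55;0.001 0.02 0 0 0 0 0.55;0.001 0.035 0 0 0 0 0.55;0 0.035 0.01 0 0 0 0.55;0 0.025 0.02 0 0 0 0.55;0 0.012 0.02 0 0 0 0.55;0 0 0 0 0 0 0.55;0 0 0 0 0 0 0.55;0 0 0 0 0 0 0.55",
)

```text
clock: 47.65
position: [484.2, -203.8, 149.2]
eef_rot: [-0.001, 0.999, 0.034, 0.003]
wrist_force: [-1.0, 0.3, 0.4]
grip_width: 47.1
```

```bash
cat > look.py <<'E'
from seg import *
rng=dict(green=(40,85),yellow=(18,35),red=(172,190))
def look(cx,cy,z0=49,half=70,s=3):
    """rocker tops in the wrist map on plane z0 (bright tops)"""
    I=wmap("look",z0,(cx,cy),half,s)
    h,S,v=cv2.cvtColor(I,cv2.COLOR_BGR2HSV).transpose(2,0,1).astype(int)
    for n,(a,b) in rng.items():
        m=((h>a)&(h<b)|((n=="red")&(h<6)))&(S>140)
        if m.sum()<300: continue
        t=m&(v>.8*np.percentile(v[m],95));q,c=np.nonzero(t)
        (cc,rr),wh,an=cv2.minAreaRect(np.c_[c,q].astype(np.float32))
        print("wrist",n,"x",round(cx+half-rr/s,1),"y",round(cy+half-cc/s,1),np.round(np.array(wh)/s,1),round(an,1))
E
python3 -c "
from look import *
look(480,-213);go(r.get_obs(),482,-213,30,3)"
```

```text
wrist green x 479.5 y -213.6 [55.5 16.8] 87.6
wrist yellow x 483.2 y -273.2 [56.7 17.4] 87.6
shift [-0.0041  0.0096  0.1196] turn z 0.98 yaw 3.98 tilt [-0.09 -0.42  0.  ] pos [ 484.6 -203.4  149.6] q7 -1.37 t 47.7
```

jog_arm(
  targets="-0.003 0.0095 0 0 -0.4 1 0.55;0 0 0 0 0 0 0.55;0 0 0 0 0 0 0.55;0 0 0.025 0 0 0 0.55;0 0 0.03 0 0 0 0.55;0 0 0.02 0 0 0 0.55;0 0 0 0 0 0 0.55;0 0 0 0 0 0 0.55",
)

```text
clock: 48.37
position: [488.8, -210.4, 79.4]
eef_rot: [0.001, 1.0, 0.03, 0.006]
wrist_force: [0.6, 0.1, 1.0]
grip_width: 47.3
```

```bash
python3 -c "
from look import *
go(r.get_obs(),481,-213,27,3)"
```

```text
shift [-0.0086  0.002   0.0523] turn z 0.39 yaw 3.39 tilt [ 0.15 -0.69 -0.  ] pos [ 488.8 -210.4   79.4] q7 -1.42 t 48.4
```

jog_arm(
  targets="-0.007 0.002 0.018 0.1 -0.7 0 0.55;0 0 0.018 0 0 0 0.55;0 0 0.01 0 0 0 0.55;0 0 0.004 0 0 0 0.55;0 0 0 0 0 0 0.55;0 0 0 0 0 0 0.55;0 0 0 0 0 0 0.55",
)

```text
clock: 48.95
position: [488.4, -213.6, 36.1]
eef_rot: [0.003, 1.0, 0.03, 0.005]
wrist_force: [-1.0, 0.1, 0.1]
grip_width: 47.2
```

```bash
python3 -c "
from look import *
go(r.get_obs(),481,-213,27,3)"
```

```text
shift [-0.0074 -0.0011  0.009 ] turn z 0.49 yaw 3.49 tilt [ 0.31 -0.59 -0.  ] pos [ 488.4 -213.6   36.1] q7 -1.45 t 49.0
```

jog_arm(
  targets="-0.006 0 0.005 0.3 -0.5 0 0.55;0 0 0.003 0 0 0 0.55;0 0 0 0 0 0 0.55;0 0 0 0 0 0 0;0 0 0 0 0 0 0;0 0 0 0 0 0 0;0 0 0 0 0 0 0;0 0 0 0 0 0 0;0 0 0 0 0 0 0",
)

```text
clock: 49.7
position: [483.3, -214.7, 29.7]
eef_rot: [0.001, 1.0, 0.03, 0.002]
wrist_force: [1.0, 0.0, 0.3]
grip_width: 18.9
```

jog_arm(
  targets="0 0 -0.025 0 0 0 0;0 0 -0.04 0 0 0 0;0 0 -0.04 0 0 0 0;0.0015 -0.02 -0.035 0 0 0 0;0.0015 -0.0385 -0.01 0 0 0 0;0.0015 -0.0385 0 0 0 0 0;0.0015 -0.0385 0 0 0 0 0;0.0015 -0.0385 0 0 0 0 0;0.0015 -0.0385 0 0 0 0 0;0.0015 -0.0385 0 0 0 0 0;0.0015 -0.0385 0 0 0 0 0;0.0015 -0.0385 0 0 0 0 0;0.0015 -0.0385 0 0 0 0 0;0.0015 -0.0385 0 0 0 0 0;0.0015 -0.0385 0 0 0 0 0;0.0015 -0.0385 0 0 0 0 0;0.0015 -0.0385 0 0 0 0 0;0 -0.02 0 0 0 -3 0;0 0 0 0 0 0 0;0 0 0 0 0 0 0",
)

```text
clock: 51.37
position: [469.4, 349.2, 183.7]
eef_rot: [-0.0, 0.999, 0.053, 0.001]
wrist_force: [0.2, -1.3, -1.7]
grip_width: 18.6
```

```bash
python3 -c "
from look import *
go(r.get_obs(),474,343,30,7)"
```

```text
shift [0.0036 0.0066 0.1537] turn z -0.92 yaw 6.08 tilt [ 0.01 -0.16 -0.  ] pos [469.4 349.2 183.7] q7 -2.44 t 51.4
```

jog_arm(
  targets="0.003 0.006 0 0 0 -1 0;0 0 0 0 0 0 0;0 0 0.03 0 0 0 0;0 0 0.035 0 0 0 0;0 0 0.03 0 0 0 0;0 0 0.015 0 0 0 0;0 0 0 0 0 0 0;0 0 0 0 0 0 0;0 0 0 0 0 0 0",
)

```text
clock: 52.12
position: [477.3, 332.4, 71.0]
eef_rot: [0.003, 0.999, 0.053, 0.003]
wrist_force: [0.3, -0.3, -1.0]
grip_width: 19.0
```

```bash
python3 -c "
from look import *
from lid import lid
go(r.get_obs(),474,343,30,7);mods();lid('top');lid()"
```

```text
shift [-0.0024 -0.0112  0.0409] turn z -0.98 yaw 6.02 tilt [ 0.35 -0.29 -0.  ] pos [477.3 332.4  71. ] q7 -2.49 t 52.1
yellow 1270 [ 480.5 -274.6   61.5   22.8    3.8] 49.7
red 1161 [ 482.7 -337.4   61.7   22.1    1.8] 49.7
top lid n 4073 angle 0.2 z [54. 59. 64.]
side lid n 2520 angle 0.7 z [52. 55. 87.]
```

jog_arm(
  targets="-0.002 -0.011 0 0.3 -0.3 -1 0;0 0 0 0 0 0 0;0 0 0 0 0 0 0;0 0 0.016 0 0 0 0;0 0 0.012 0 0 0 0;0 0 0 0 0 0 0;0 0 0 0 0 0 0",
)

```text
clock: 52.85
position: [476.9, 349.3, 47.4]
eef_rot: [-0.003, 0.998, 0.063, 0.004]
wrist_force: [0.3, -0.7, -1.2]
grip_width: 18.8
```

```bash
python3 -c "
from look import *
go(r.get_obs(),474,343,30,7)"
```

```text
shift [-0.0038  0.006   0.0173] turn z 0.25 yaw 7.25 tilt [-0.37 -0.49  0.  ] pos [476.9 349.3  47.4] q7 -2.5 t 52.9
```

jog_arm(
  targets="-0.002 0.005 0.008 -0.3 -0.4 0 0;0 0 0.006 0 0 0 0;0 0 0.003 0 0 0 0;0 0 0 0 0 0 0;0 0 0 0 0 0 0",
)

```text
clock: 53.27
position: [476.0, 344.1, 29.7]
eef_rot: [-0.001, 0.998, 0.063, 0.001]
wrist_force: [-0.6, 0.3, 1.6]
grip_width: 19.0
```

jog_arm(
  targets="0 0 0 0 0 0 0.55;0 0 0 0 0 0 0.55;0 0 0 0 0 0 0.55;0 0 0 0 0 0 0.55;0 0 -0.03 0 0 0 0.55;0 0 -0.04 0 0 0 0.55;0 0 -0.04 0 0 0 0.55;-0.0045 0.025 -0.03 0 0 0 0.55;-0.0045 0.04 -0.01 0 0 0 0.55;-0.0045 0.04 0 0 0 0 0.55;-0.0045 0.04 0 0 0 0 0.55;-0.0045 0.04 0 0 0 0 0.55;-0.0045 0.04 0 0 0 0 0.55;-0.0045 0.04 0 0 0 0 0.55;-0.0045 0.04 0 0 0 0 0.55;-0.0045 0.04 0 0 0 0 0.55;-0.0045 0.04 0 0 0 0 0.55;-0.0045 0.04 0 0 0 0 0.55;-0.0045 0.04 0 0 0 0 0.55;-0.0045 0.04 0 0 0 0 0.55",
)

```text
clock: 54.93
position: [486.1, -169.6, 189.7]
eef_rot: [-0.004, 0.997, 0.073, 0.008]
wrist_force: [0.5, 0.5, 0.7]
grip_width: 47.2
```

jog_arm(
  targets="-0.0045 0.038 0 0 0 4 0.55;0 0.03 0 0 0 0 0.55;0 0.012 0 0 0 0 0.55;0 0 0 0 0 0 0.55;0 0 0 0 0 0 0.55;0 0 0 0 0 0 0.55",
)

```text
clock: 55.43
position: [487.7, -263.5, 189.8]
eef_rot: [-0.002, 1.0, 0.03, 0.009]
wrist_force: [1.5, -0.0, -0.4]
grip_width: 46.6
```

```bash
python3 -c "
from look import *
look(483,-274);go(r.get_obs(),484,-274,27,3);mods()"
```

```text
wrist yellow x 483.1 y -273.7 [56.8 17.5] 87.3
wrist red x 485.5 y -335.9 [56.1 16.7] 87.8
shift [-0.0073  0.0115  0.1626] turn z 0.52 yaw 3.52 tilt [-0.17 -0.99  0.  ] pos [ 487.9 -262.7  189.8] q7 -1.25 t 55.5
green 1294 [469.2 340.2  62.4  21.4   6.7] 48.2
yellow 1013 [ 4.743e+02 -2.746e+02  4.990e+01  2.220e+01  1.000e-01] 49.1
red 785 [ 472.3 -337.3   41.2   23.1    0. ] 48.9
```

jog_arm(
  targets="-0.004 0.010 0 0 -0.9 0 0.55;0 0 0 0 0 0 0.55;0 0 0 0 0 0 0.55;0 0 0.03 0 0 0 0.55;0 0 0.035 0 0 0 0.55;0 0 0.03 0 0 0 0.55;0 0 0.015 0 0 0 0.55;0 0 0 0 0 0 0.55;0 0 0 0 0 0 0.55;0 0 0 0 0 0 0.55",
)

```text
clock: 56.37
position: [489.4, -267.3, 79.1]
eef_rot: [-0.001, 0.999, 0.037, 0.003]
wrist_force: [0.1, 0.7, 0.4]
grip_width: 47.1
```

```bash
python3 -c "
from look import *
go(r.get_obs(),484,-274,27,3)"
```

```text
shift [-0.0062  0.0064  0.052 ] turn z 1.2 yaw 4.2 tilt [-0.1  -0.35  0.  ] pos [ 489.4 -267.3   79.1] q7 -1.31 t 56.4
```

jog_arm(
  targets="-0.005 0.0065 0.015 0 -0.3 1 0.55;0 0 0.018 0 0 0 0.55;0 0 0.012 0 0 0 0.55;0 0 0.004 0 0 0 0.55;0 0 0 0 0 0 0.55;0 0 0 0 0 0 0.55",
)

```text
clock: 56.87
position: [488.3, -278.0, 31.9]
eef_rot: [0.002, 1.0, 0.026, 0.004]
wrist_force: [-0.6, -0.5, -0.8]
grip_width: 46.9
```

```bash
python3 -c "
from look import *
go(r.get_obs(),484,-274,28,3)"
```

```text
shift [-0.0041 -0.0042  0.0038] turn z -0.04 yaw 2.96 tilt [ 0.23 -0.47 -0.  ] pos [ 488.3 -278.    31.9] q7 -1.34 t 56.9
```

jog_arm(
  targets="-0.003 -0.004 0.003 0.2 -0.4 0 0.55;0 0 0 0 0 0 0.55;0 0 0 0 0 0 0;0 0 0 0 0 0 0;0 0 0 0 0 0 0;0 0 0 0 0 0 0;0 0 0 0 0 0 0;0 0 0 0 0 0 0",
)

```text
clock: 57.53
position: [486.3, -274.4, 31.2]
eef_rot: [0.001, 1.0, 0.026, 0.002]
wrist_force: [0.1, -0.4, -0.7]
grip_width: 18.7
```

jog_arm(
  targets="0 0 -0.025 0 0 0 0;0 0 -0.04 0 0 0 0;0 0 -0.04 0 0 0 0;0.0015 -0.02 -0.035 0 0 0 0;0.0015 -0.0385 -0.01 0 0 0 0;0.0015 -0.0385 0 0 0 0 0;0.0015 -0.0385 0 0 0 0 0;0.0015 -0.0385 0 0 0 0 0;0.0015 -0.0385 0 0 0 0 0;0.0015 -0.0385 0 0 0 0 0;0.0015 -0.0385 0 0 0 0 0;0.0015 -0.0385 0 0 0 0 0;0.0015 -0.0385 0 0 0 0 0;0.0015 -0.0385 0 0 0 0 0;0.0015 -0.0385 0 0 0 0 0;0.0015 -0.0385 0 0 0 0 0;0.0015 -0.0385 0 0 0 0 0;0 -0.015 0 0 0 -4 0;0 0 0 0 0 0 0;0 0 0 0 0 0 0",
)

```text
clock: 59.2
position: [479.0, 283.9, 186.0]
eef_rot: [0.001, 0.998, 0.057, 0.003]
wrist_force: [0.6, -1.0, -1.9]
grip_width: 18.7
```

```bash
python3 -c "
from look import *
go(r.get_obs(),481,281,31,7);look(478,300)"
```

```text
shift [0.0007 0.0028 0.155 ] turn z -0.46 yaw 6.54 tilt [ 0.08 -0.36 -0.  ] pos [479.  283.9 186. ] q7 -2.33 t 59.2
wrist green x 472.1 y 342.7 [56.4 17.4] 82.9
wrist yellow x 422.8 y 282.5 [31.7 29. ] 0.0
```

jog_arm(
  targets="0 0 0 0 -0.3 0 0;0 0 0 0 0 0 0;0 0 0.03 0 0 0 0;0 0 0.035 0 0 0 0;0 0 0.03 0 0 0 0;0 0 0.01 0 0 0 0;0 0 0 0 0 0 0;0 0 0 0 0 0 0;0 0 0 0 0 0 0",
)

```text
clock: 60.0
position: [486.5, 269.4, 80.8]
eef_rot: [0.004, 0.999, 0.045, 0.003]
wrist_force: [1.0, 0.1, -1.7]
grip_width: 18.4
```

```bash
python3 -c "
from look import *
go(r.get_obs(),481,281,31,7)"
```

```text
shift [-0.0048 -0.0124  0.0497] turn z -1.89 yaw 5.11 tilt [ 0.46 -0.37 -0.  ] pos [486.5 269.4  80.8] q7 -2.42 t 60.0
```

jog_arm(
  targets="-0.004 -0.009 0 0.4 -0.3 -2 0;0 0 0 0 0 0 0;0 0 0 0 0 0 0;0 0 0.018 0 0 0 0;0 0 0.016 0 0 0 0;0 0 0 0 0 0 0;0 0 0 0 0 0 0",
)

```text
clock: 60.58
position: [486.8, 283.2, 54.4]
eef_rot: [-0.003, 0.998, 0.064, 0.007]
wrist_force: [-0.0, 0.5, -1.4]
grip_width: 18.7
```

```bash
python3 -c "
from look import *
go(r.get_obs(),481,280,31,7)"
```

```text
shift [-0.0065  0.0026  0.0233] turn z 0.33 yaw 7.33 tilt [-0.34 -0.81  0.  ] pos [486.8 283.2  54.4] q7 -2.42 t 60.6
```

jog_arm(
  targets="-0.005 0.003 0.009 -0.3 -0.8 0 0;0 0 0.008 0 0 0 0;0 0 0.004 0 0 0 0;0 0 0.002 0 0 0 0;0 0 0 0 0 0 0;0 0 0 0 0 0 0",
)

```text
clock: 61.08
position: [483.1, 280.4, 31.7]
eef_rot: [-0.001, 0.998, 0.064, 0.001]
wrist_force: [-1.3, 0.3, -1.7]
grip_width: 18.8
```

jog_arm(
  targets="0 0 0.0008 0 0 0 0;0 0 0 0 0 0 0.55;0 0 0 0 0 0 0.55;0 0 0 0 0 0 0.55;0 0 -0.03 0 0 0 0.55;0 0 -0.04 0 0 0 0.55;0 0 -0.04 0 0 0 0.55;-0.0045 0.025 -0.03 0 0 0 0.55;-0.0045 0.04 -0.01 0 0 0 0.55;-0.0045 0.04 0 0 0 0 0.55;-0.0045 0.04 0 0 0 0 0.55;-0.0045 0.04 0 0 0 0 0.55;-0.0045 0.04 0 0 0 0 0.55;-0.0045 0.04 0 0 0 0 0.55;-0.0045 0.04 0 0 0 0 0.55;-0.0045 0.04 0 0 0 0 0.55;-0.0045 0.04 0 0 0 0 0.55;-0.0045 0.04 0 0 0 0 0.55;-0.0045 0.04 0 0 0 0 0.55;-0.0045 0.04 0 0 0 0 0.55",
)

```text
clock: 62.75
position: [496.9, -232.7, 192.7]
eef_rot: [-0.003, 0.997, 0.075, 0.01]
wrist_force: [1.2, 0.2, 0.5]
grip_width: 46.8
```

jog_arm(
  targets="-0.0045 0.038 0 0 0 4 0.55;0 0.03 0 0 0 0 0.55;0 0.018 0 0 0 0 0.55;0 0 0 0 0 0 0.55;0 0 0 0 0 0 0.55;0 0 0 0 0 0 0.55",
)

```text
clock: 63.25
position: [498.3, -336.0, 193.0]
eef_rot: [-0.0, 0.999, 0.031, 0.01]
wrist_force: [-0.8, 0.4, 0.6]
grip_width: 46.9
```

```bash
python3 -c "
from look import *
look(485,-336);go(r.get_obs(),487,-336,27,3);mods()"
```

```text
wrist red x 485.5 y -336.6 [56.1 17. ] 87.3
shift [-0.0149  0.      0.1657] turn z 0.56 yaw 3.56 tilt [ 0.01 -1.19 -0.  ] pos [ 498.4 -335.2  193. ] q7 -1.16 t 63.3
green 1285 [469.4 340.   62.   22.6   6.2] 47.8
yellow 1278 [477.5 277.   61.6  21.8   7. ] 48.4
red 1137 [ 482.6 -337.8   61.8   22.1    3.1] 49.3
```

jog_arm(
  targets="-0.010 0 0 0 -1.1 0 0.55;0 0 0 0 0 0 0.55;0 0 0 0 0 0 0.55;0 0 0.03 0 0 0 0.55;0 0 0.035 0 0 0 0.55;0 0 0.03 0 0 0 0.55;0 0 0.015 0 0 0 0.55;0 0 0 0 0 0 0.55;0 0 0 0 0 0 0.55;0 0 0 0 0 0 0.55",
)

```text
clock: 64.18
position: [492.4, -328.5, 83.0]
eef_rot: [0.001, 0.999, 0.037, 0.003]
wrist_force: [0.2, -0.3, -0.6]
grip_width: 46.9
```

```bash
python3 -c "
from look import *
go(r.get_obs(),486,-336.5,28,3)"
```

```text
shift [-0.0073  0.0074  0.055 ] turn z 1.3 yaw 4.3 tilt [ 0.09 -0.31 -0.  ] pos [ 492.4 -328.5   83. ] q7 -1.22 t 64.2
```

jog_arm(
  targets="-0.005 0.0065 0.016 0 -0.3 1.2 0.55;0 0 0.018 0 0 0 0.55;0 0 0.012 0 0 0 0.55;0 0 0.004 0 0 0 0.55;0 0 0 0 0 0 0.55;0 0 0 0 0 0 0.55",
)

```text
clock: 64.68
position: [491.5, -339.4, 35.6]
eef_rot: [0.004, 1.0, 0.025, 0.004]
wrist_force: [0.0, -0.4, 0.4]
grip_width: 46.7
```

```bash
python3 -c "
from look import *
go(r.get_obs(),486,-336.5,29,3)"
```

```text
shift [-0.0054 -0.0032  0.0065] turn z -0.14 yaw 2.86 tilt [ 0.47 -0.45 -0.  ] pos [ 491.5 -339.4   35.6] q7 -1.25 t 64.7
```

jog_arm(
  targets="-0.004 -0.003 0.005 0.4 -0.4 0 0.55;0 0 0 0 0 0 0.55;0 0 0 0 0 0 0;0 0 0 0 0 0 0;0 0 0 0 0 0 0;0 0 0 0 0 0 0;0 0 0 0 0 0 0;0 0 0 0 0 0 0",
)

```text
clock: 65.35
position: [488.5, -337.2, 32.9]
eef_rot: [0.001, 1.0, 0.025, 0.002]
wrist_force: [0.7, 0.0, -0.5]
grip_width: 18.3
```

jog_arm(
  targets="0 0 -0.025 0 0 0 0;0 0 -0.04 0 0 0 0;0 0 -0.04 0 0 0 0;0.0015 -0.02 -0.035 0 0 0 0;0.0015 -0.0385 -0.01 0 0 0 0;0.0015 -0.0385 0 0 0 0 0;0.0015 -0.0385 0 0 0 0 0;0.0015 -0.0385 0 0 0 0 0;0.0015 -0.0385 0 0 0 0 0;0.0015 -0.0385 0 0 0 0 0;0.0015 -0.0385 0 0 0 0 0;0.0015 -0.0385 0 0 0 0 0;0.0015 -0.0385 0 0 0 0 0;0.0015 -0.0385 0 0 0 0 0;0.0015 -0.0385 0 0 0 0 0;0.0015 -0.0385 0 0 0 0 0;0.0015 -0.0385 0 0 0 0 0;0 -0.015 0 0 0 -4 0;0 0 0 0 0 0 0;0 0 0 0 0 0 0",
)

```text
clock: 67.02
position: [482.6, 221.7, 188.2]
eef_rot: [0.002, 0.998, 0.057, 0.005]
wrist_force: [-0.3, -1.4, -1.4]
grip_width: 18.8
```

```bash
python3 -c "
from look import *
go(r.get_obs(),489,217,33,7);look(478,290)"
```

```text
shift [0.0043 0.0048 0.1553] turn z -0.42 yaw 6.58 tilt [ 0.2  -0.53 -0.  ] pos [482.6 221.7 188.2] q7 -2.23 t 67.0
wrist green x 472.2 y 342.2 [56.8 17.6] 82.9
wrist yellow x 480.8 y 279.2 [57.6 19. ] 82.9
wrist red x 425.1 y 226.6 [34.8 13.7] 83.4
```

jog_arm(
  targets="0.002 0 0 0.2 -0.5 0 0;0 0 0 0 0 0 0;0 0 0.03 0 0 0 0;0 0 0.035 0 0 0 0;0 0 0.03 0 0 0 0;0 0 0.01 0 0 0 0;0 0 0 0 0 0 0;0 0 0 0 0 0 0;0 0 0 0 0 0 0",
)

```text
clock: 67.82
position: [492.1, 207.4, 82.7]
eef_rot: [0.003, 0.999, 0.044, 0.003]
wrist_force: [-0.5, 0.1, -1.5]
grip_width: 18.9
```

```bash
python3 -c "
from look import *
go(r.get_obs(),489,216,33,7)"
```

```text
shift [-0.0026 -0.0092  0.0496] turn z -1.94 yaw 5.06 tilt [ 0.35 -0.29 -0.  ] pos [492.1 207.4  82.7] q7 -2.32 t 67.8
```

jog_arm(
  targets="-0.002 -0.007 0 0.3 -0.3 -2 0;0 0 0 0 0 0 0;0 0 0 0 0 0 0;0 0 0.018 0 0 0 0;0 0 0.014 0 0 0 0;0 0 0 0 0 0 0;0 0 0 0 0 0 0",
)

```text
clock: 68.4
position: [497.0, 215.2, 59.3]
eef_rot: [-0.001, 0.998, 0.058, 0.008]
wrist_force: [0.2, 0.3, -0.0]
grip_width: 18.6
```

```bash
python3 -c "
from look import *
go(r.get_obs(),489,216,33,7)"
```

```text
shift [-0.0083 -0.0017  0.0261] turn z -0.3 yaw 6.7 tilt [-0.11 -0.9   0.  ] pos [497.  215.2  59.3] q7 -2.33 t 68.4
```

jog_arm(
  targets="-0.006 -0.001 0.009 -0.1 -0.9 0 0;0 0 0.008 0 0 0 0;0 0 0.004 0 0 0 0;0 0 0.002 0 0 0 0;0 0 0.001 0 0 0 0;0 0 0 0 0 0 0;0 0 0 0 0 0 0",
)

```text
clock: 68.98
position: [492.1, 216.0, 35.5]
eef_rot: [-0.0, 0.998, 0.058, 0.001]
wrist_force: [0.4, -0.5, -1.5]
grip_width: 18.5
```

jog_arm(
  targets="0 0 0.002 0 0 0 0;0 0 0.001 0 0 0 0;0 0 0 0 0 0 0;0 0 0 0 0 0 0.5;0 0 0 0 0 0 0.5;0 0 0 0 0 0 0.5;0 0 0 0 0 0 0.5;0 0 -0.03 0 0 0 0.5;0 0 -0.04 0 0 0 0.5;0 0 -0.04 0 0 0 0.5;0 0.02 -0.04 0 0 0 0.5;0 0.04 0 0 0 0 0.5;0 0.04 0 0 0 0 0.5;0 0.04 0 0 0 0 0.5;0 0.04 0 0 0 0 0.5;0 0.04 0 0 0 0 0.5;0 0.04 0 0 0 0 0.5;0 0.04 0 0 0 0 0.5;0 0.02 0 0 0 0 0.5;0 0 0 0 0 0 0.5",
)

```text
clock: 70.65
position: [533.5, -110.6, 189.4]
eef_rot: [-0.0, 0.998, 0.062, 0.006]
wrist_force: [0.3, 1.3, 0.2]
grip_width: 42.7
```

jog_arm(
  targets="0 0.03 0 0 0 0 0.5;0 0.03 0 0 0 0 0.5;0 0.03 0 0 0 0 0.5;0 0.03 0 0 0 0 0.5;0 0.02 0 0 0 0 0.5;0 0 0 0 0 0 0.5;0 0 0 0 0 0 0.5;0 0 0 0 0 0 0.5",
)

```text
clock: 71.32
position: [551.9, -251.0, 189.3]
eef_rot: [-0.002, 0.998, 0.064, 0.006]
wrist_force: [-0.9, 0.2, 0.2]
grip_width: 42.3
```

```bash
python3 -c "
from look import *
from lid import lid
go(r.get_obs(),489,216,33,7)
im=mods();lid('top');lid();cv2.imwrite('pics/end.png',cv2.resize(im['color'][110:310,110:530],None,fx=1.9,fy=1.9))"
```

```text
shift [-0.0048 -0.4708  0.1576] turn z 0.33 yaw 7.33 tilt [-0.16 -0.72  0.  ] pos [ 551.9 -251.   189.3] q7 -1.3 t 71.3
green 1253 [469.5 340.3  62.2  22.    7.9] 48.3
yellow 1283 [477.  276.9  61.1  22.7   8. ] 48.4
red 1251 [486.3 213.2  61.   22.6   5.9] 48.2
top lid n 4078 angle 0.2 z [54. 59. 64.]
side lid n 2023 angle 0.5 z [52. 55. 62.]
```

View pics/end.png

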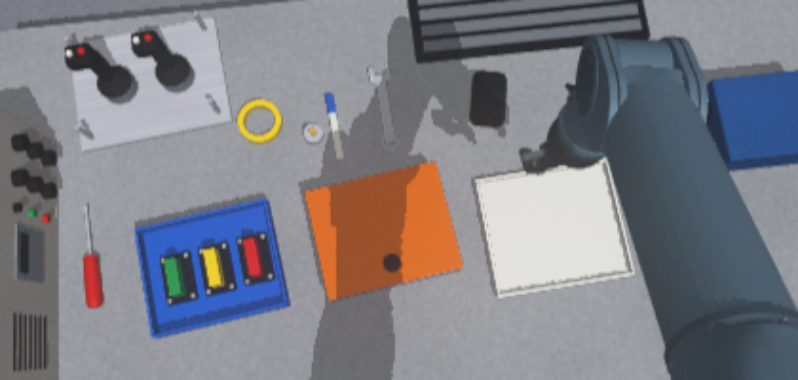

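```bash
python3 -c "
from bench import finish_job
print(finish_job())"
```

```text
the job is handed in; nothing more can be done
None
```

The job is done and handed in at about 71 s of robot time. All three modules (red, green, yellow) were there and went onto the white tray. Both bars then went flat into the aluminium case, I shut the lid, and the modules went back into the bin.

Last checks:
- **Modules:** all three sit in the bin with rockers up. Their tops measure about 48 mm, against 49 mm expected for lying flat on the bin floor. None was seen to have been knocked aside.
- **Bars:** the wrist picture showed both lying flat in the case before I shut the lid; they cannot be seen now.
- **Lid:** I pressed it down to about 50 N at the wrist, below the 120 N limit. It measures 0.2° from the top camera and 0.5° from the side camera. I take that difference as noise; the top camera puts the lid face at 59 mm, against 58 mm when fully shut.
- **Other things on the table:** the screwdriver, tape, puck, marker, wrench and mouse look untouched in the last picture. The mug was behind the arm in that view, so I did not check it at the end, though the arm never went near it at low height.

The arm ended clear of everything, at 189 mm height above the tray side.

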